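Put the portable tester into service

ROBOT

A 6-joint arm with a two-finger parallel gripper is mounted at the origin on a cart in front of the work surface, level with it; the furniture and walls round the work are solid. World frame = base frame: x ahead of the robot, y to its left, z up, the work surface at z = 0. Lengths are in m, angles in rad, forces in N, time in s.
With the tool pointing down it reaches from about 0.35 to 0.85 m from the base axis. Payload 8.1 kg.
Tool frame: the origin (TCP) lies on the centre line of the jaws, within the pads' length; the fingertips stand 11 mm ahead of it and the grasp point (between the pads) lies 8 mm behind it; z points along the fingers, y is the line along which they close (so a half turn about z gives the same grasp; the last joint's range is limited). The gripper opens to 85 mm and grips with 20 to 120 N. Pads are 22 mm wide; open, the fingers measure 114 mm over their backs; the gripper's body (76 mm by 85 mm) begins 54 mm behind the grasp point. The pads swing forward as they close: fully open they stand 13 mm farther back than shut.
Start: joints at [-1.351, 0.13, 1.488, -0, 1.523, -0.085], TCP at [0.18, -0.572, 0.242] pointing down, gripper open.
Joint ranges: [-2.96, 2.96], [-0.89, 2.26], [0.02, 2.5], [-1.34, 4.48], [0, 2.73], [-2.66, 2.66]. Speed limits (rad/s): [2.39, 2.39, 2.79, 3.14, 3.14, 3.14].

INTERFACE

Orientations are given as a rotation vector (axis times angle).
In Python, from station import ctrl, imaging gives the robot as it stands.
- The arm moves only by the tool servo_tool, never from a script. Its argument "moves" is a list of rows, each an object with "translation": the shift along the world's x, y, z in m, a list of three; "dr": the turn, a rotation vector about the world's x, y, z in rad, a list of three; "hand": the opening, from 0 (shut) to 1 (fully open). In form: [{"translation": [dx, dy, dz], "dr": [rx, ry, rz], "hand": hand}, ...]. A call has 1 to 10 rows; each row is the pose to reach, as a shift and turn from the pose commanded when the call began; what a row does not reach only later rows make up. A row lasts 1/8 s, in which the tool goes at most 62.5 mm and 10.7 degrees, less where a joint would pass 70% of its speed; a pose out of reach is approached as far as the arm can. A call with a gripper value outside its range is refused whole. The fingers move at their own pace and stop on an object; "newtons" is the grip in N (left out, the last holds). Time passes only in rows, so rows that repeat a pose let the fingers close. It gives the time, the measured TCP pose, the force, the opening and the grip force at its end, in the units of the state.
- ctrl.read_state(): the state, without advancing time (a new reading comes with each control period).
- imaging.get_image(name): name is "scene" or "top" or "wrist"; returns the picture (384x512x3 uint8, blue, green, red); there is no depth.
- imaging.camera_info(name): a dict with "mtx" (3x3 intrinsics, pixels), "distortion" ([k1, k2, p1, p2, k3] as OpenCV has them; the pictures are not rectified), "camera_from_world" (4x4, takes a point from world to camera coordinates). Camera axes: x right, y down, z forward; pixel columns grow to the right and rows downward; lengths in m; the calibration is good to about 2 mm. A picture is of the moment at which its call begins: read the wrist's pose just before it. camera_info takes no time and is no camera call; for the wrist camera it gives the pose at the moment of the call.
- ctrl.finish_job(): hands the job in; it is judged then, once.
The state is a dict: "time_s": time; "joints": joint angles; "joint_vel": joint speeds; "joint_efforts": joint torques, N m; "position": TCP position; "orientation": TCP orientation; "ft_force": force on the tool from outside, world axes, zero at the start; "torque": the same for the moment, N m; "grip_width": finger opening in m; "finger_force": force on a finger pad.
Only numpy, scipy, OpenCV 4.12 (cv2) and the standard library are available. Lean on these libraries where they do the work, as an engineer would, in place of code of your own. Each camera call takes 0.05 s, during which the arm holds its last target. There are 200 camera calls.

TASK

Get the portable tester on the desk ready for use: take the tape measure off its lid and put that down on the desk clear of the tester, pull the drawer on the tester's side out, and stand every battery pack lying on the desk upright in the drawer's bays, on one of its two short ends with the brass contacts, one to a bay. Then push the drawer fully shut, and finally raise the stiff screen lid by its tab to 105 degrees from closed, a little past upright, and leave it standing there. Do not tip the screen up with the tape measure still on it, and leave the marker pen where it is.

Things in the scene. Friction and masses are not known exactly. Their poses are not given: they have to be found in the camera images.
- unit: the portable tester, a grey box fixed to the desk, 160 mm deep (its x, away from the robot) x 190 mm wide (its y) x 95 mm high, with the screen lid closed on top (lid top 111.5 mm up). Origin at the centre of its underside; it may be turned up to 9 degrees. Its drawer comes out of the right side (its -y face).
- drawer (a joint): how far the drawer is out, m: 0 fully shut, 0.155 fully out (stop). Slides along the tester's -y with 1.5 N friction, stays where left; starts at most 30 mm out. Its front wall is 43 mm high. Fully out, the inner bay's centre lies 38 mm from the tester's side and the outer bay's 45 mm from the front wall; the tray is 84 mm wide inside (along x), its rim 21 mm above the desk.
- drawer_pull (a point): the drawer's pull, a black upright fin in the middle of its front wall: 14 mm thick (along the tester's x), standing 48 mm out from the front wall (along -y), from 37 to 67 mm above the desk. This point is its grip point, 30 mm out from the front wall, 18 mm in from the fin's free end, 56 mm above the desk. Axes as the tester's.
- bay0 (a point): floor centre of the inner (nearest the tester's middle) bay in the drawer, 8 mm above the desk; moves with it, axes as the tester's. Each bay is 27 mm wide along y, between black ribs 7 mm thick, 30 mm high and 50 mm long along x; the three bays lie 34 mm apart along y. A pack stands in it with its thickness along y and its width along x, its centre 35 mm above this point.
- bay1 (a point): floor centre of the middle bay in the drawer, 8 mm above the desk; moves with it, axes as the tester's. Each bay is 27 mm wide along y, between black ribs 7 mm thick, 30 mm high and 50 mm long along x; the three bays lie 34 mm apart along y. A pack stands in it with its thickness along y and its width along x, its centre 35 mm above this point.
- bay2 (a point): floor centre of the outer (nearest the pull) bay in the drawer, 8 mm above the desk; moves with it, axes as the tester's. Each bay is 27 mm wide along y, between black ribs 7 mm thick, 30 mm high and 50 mm long along x; the three bays lie 34 mm apart along y. A pack stands in it with its thickness along y and its width along x, its centre 35 mm above this point.
- screen (a joint): angle of the screen lid, rad: 0 closed flat, 1.83 is 105 degrees, stop at 2.2. The hinge is stiff (0.5 N m) and holds the lid wherever it is left. The hinge axis is the tester's y.
- screen_hinge (a point): the middle of the hinge line, at the top rear edge of the tester, 104 mm above the desk. Turns with the lid: its -x points from the hinge to the lid's front edge.
- screen_tab (a point): grip point of the lid's black tab, 176 mm from the hinge; the tab is 24 mm wide (along y), 13 mm thick and stands 40 mm out from the middle of the lid's front edge (the lid is 150 mm deep, 170 mm wide, 15 mm thick); this point lies 26 mm out from that edge. Axes as the hinge point's.
- tape_measure: yellow and black tape measure, 34 x 70 x 64 mm, 0.2 kg, standing on the screen lid at the start. Origin at the centre of its underside, x along its 34 mm thickness, z up. The desk to the left of the tester (x 0.44 to 0.58, y 0.34 to 0.39) is clear to put it on.
- pack_0: flat battery pack, black plastic slab with a grey plate on one face and brass contacts on both short ends, 70 x 62 x 20 mm, 0.08 to 0.17 kg, lying flat to the right of the tester at the start. Origin at its centre; x along the 70 mm, y along the 62 mm, z through the 20 mm. Either short end may be up, either face forward. One of two or three alike; an absent one reads None.
- pack_1: flat battery pack, black plastic slab with a grey plate on one face and brass contacts on both short ends, 70 x 62 x 20 mm, 0.08 to 0.17 kg, lying flat to the right of the tester at the start. Origin at its centre; x along the 70 mm, y along the 62 mm, z through the 20 mm. Either short end may be up, either face forward. One of two or three alike; an absent one reads None.
- pack_2: flat battery pack, black plastic slab with a grey plate on one face and brass contacts on both short ends, 70 x 62 x 20 mm, 0.08 to 0.17 kg, lying flat to the right of the tester at the start. Origin at its centre; x along the 70 mm, y along the 62 mm, z through the 20 mm. Either short end may be up, either face forward. One of two or three alike; an absent one reads None.
- marker: white marker pen, 130 x 18 x 18 mm, lying in front of the tester. Leave alone. Origin under its centre.
There are look-alikes about, which are no part of the job. Leave any green, pink or turquoise look-alike of the tape_measure alone.

How it is judged:
By the outcome, as a careful person would: the job done as asked, in the order asked, and still so for the second after the job is handed in, with the robot touching nothing.
Of pack_0, pack_1, pack_2 only 2 to 3 are there at a start; the rules pass over those that are not, and their reading is None.
At some moment in a run one of pack_0, pack_1, pack_2 may be knocked a few centimetres aside while the robot is not near it.
Once in a run the grip may slacken for a moment while it holds something.
It also fails if it takes over 210 s, if anything falls off the work surface, if the arm or the gripper's body presses on something with over 40 N, if the wrist force passes 120 N, or if a joint passes its speed limit or range.

## Working session

There is one attempt and no reset: what is moved stays moved. The work goes in short steps, Python scripts to look and compute and a tool call to move; the robot and the scene stay as the last step left them, time stands still between calls to the robot, and variables do not carry over. Pictures are saved under pics/ and viewed, at most 14 in all, crops included, and the job is handed in when it is done.

Besides the shell and the picture viewer there is one more tool, called after ">>>" as a command line: name --argument value ..., lists and objects as JSON in quotes. servo_tool: Moves the arm, as the interface text tells. Its arguments: {"type":"object","properties":{"moves":{"type":"array","items":{"type":"object","properties":{"translation":{"type":"array","items":{"type":"number"}},"dr":{"type":"array","items":{"type":"number"}},"hand":{"type":"number"}}}},"newtons":{"type":"number"}},"required":["moves"]}

```bash
mkdir -p pics; ls; python3 - <<'E'
from station import ctrl, imaging
import cv2,numpy as np
print(ctrl.read_state())
for n in("scene","top"):
    i=imaging.camera_info(n);print(n,np.round(i["mtx"],1).tolist(),np.round(i["distortion"],3),np.round(i["camera_from_world"],3).tolist())
    im=imaging.get_image(n);cv2.imwrite(f"pics/{n}0.png",im)
a=np.hstack([cv2.imread("pics/scene0.png"),cv2.imread("pics/top0.png")])
E
```

```text
pics
{'time_s': 0.0, 'joints': array([-1.35143432e+00,  1.31137379e-01,  1.48930499e+00, -3.88864391e-05,
        1.52302122e+00, -8.54186266e-02]), 'joint_vel': array([-0.00043413,  0.00035929,  0.00151126, -0.0007077 ,  0.00092254,
        0.00039407]), 'joint_efforts': array([-2.19921778e-03, -5.69396710e+01, -5.00559318e+01, -5.73685120e-04,
        1.42698051e-02, -1.89511417e-05]), 'position': array([ 0.17992834, -0.57181245,  0.24124452]), 'orientation': array([-3.10334189e+00, -4.76617424e-01,  2.57393608e-04]), 'ft_force': array([ 0.43904439, -0.79896365,  0.61743273]), 'torque': array([0.04434817, 0.04727593, 0.03486253]), 'finger_force': 0.0, 'grip_width': 0.08550861619523407}
scene [[348.0, 0.0, 257.4], [0.0, 348.0, 190.5], [0.0, 0.0, 1.0]] [0.001 0.    0.    0.    0.   ] [[-0.928, -0.371, 0.012, 0.513], [-0.282, 0.685, -0.672, 0.264], [0.242, -0.627, -0.741, 0.988], [0.0, 0.0, 0.0, 1.0]]
top [[399.6, 0.0, 254.9], [0.0, 399.6, 189.9], [0.0, 0.0, 1.0]] [0.028 0.    0.    0.    0.   ] [[0.025, -1.0, 0.01, -0.082], [-0.987, -0.026, -0.161, 0.561], [0.161, -0.006, -0.987, 1.308], [0.0, 0.0, 0.0, 1.0]]
```

View pics/top0.png

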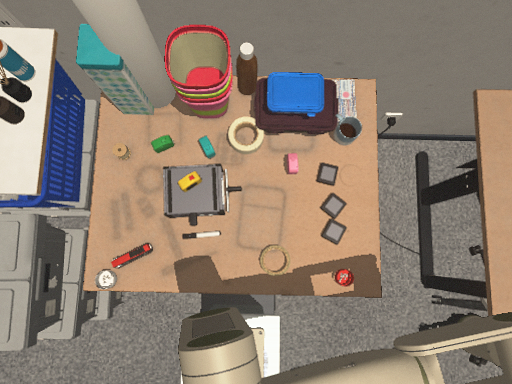

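View pics/scene0.png

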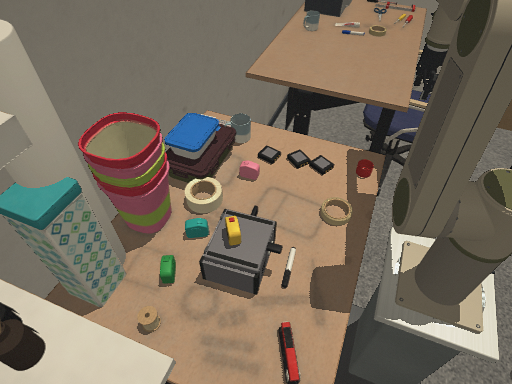

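Top view: the tester is at about (195,190), with its drawer pull at (234,188), tab at (193,218) and marker at (202,235). There are three packs, at (327,174), (333,205) and (333,231). Tape measure candidates are yellow (190,181), green (162,144), turquoise (207,146) and pink (292,163). The yellow one fits because it stands on the lid. I'll check this in an enlarged crop.

```bash
cat > h.py <<'E'
from station import ctrl, imaging
import cv2,numpy as np
from scipy.spatial.transform import Rotation as R
np.set_printoptions(precision=4,suppress=True)
def grab(n,f=None):
    i=imaging.camera_info(n); im=imaging.get_image(n)
    if f: cv2.imwrite(f"pics/{f}.png",im)
    return im,i
def ray(i,uv):
    p=cv2.undistortPoints(np.array([[uv]],float),i["mtx"],np.array(i["distortion"],float))[0,0]
    T=np.array(i["camera_from_world"]);Rt=T[:3,:3].T
    return -Rt@T[:3,3], Rt@np.array([p[0],p[1],1.])
def onz(i,uv,z):
    o,d=ray(i,uv); return o+d*(z-o[2])/d[2]
def pix(i,P):
    T=np.array(i["camera_from_world"])
    return cv2.projectPoints(np.array(P,float).reshape(-1,3),cv2.Rodrigues(T[:3,:3])[0],T[:3,3],i["mtx"],np.array(i["distortion"],float))[0][:,0]
def rects(mask,i,z,amin=20):
    out=[]
    for c in cv2.findContours(mask.astype(np.uint8),cv2.RETR_EXTERNAL,cv2.CHAIN_APPROX_NONE)[0]:
        if cv2.contourArea(c)<amin: continue
        w=np.array([onz(i,p[0],z)[:2] for p in c],np.float32)
        (cx,cy),(a,b),t=cv2.minAreaRect(w*1000)
        out.append((round(cx/1000,4),round(cy/1000,4),round(a,1),round(b,1),round(t,1),c[:,0].mean(0).round(0)))
    return out
E
python3 - <<'E'
from h import *
im=cv2.imread("pics/top0.png");i=imaging.camera_info("top")
hsv=cv2.cvtColor(im,cv2.COLOR_BGR2HSV)
y=cv2.inRange(hsv,(20,150,130),(35,255,255))
print("tape",rects(y,i,.175))
dark=(hsv[...,1]<70)&(hsv[...,2]<150)
m=np.zeros_like(dark);m[155:245,305:355]=1
print("packs",rects(dark&m,i,.02,100))
for n,p,z in(("pull",(234,188),.067),("tab",(193,218),.104),("marker",(202,235),.01)):print(n,onz(i,p,z))
a=cv2.resize(im[150:250,145:245],(600,600),interpolation=cv2.INTER_CUBIC)
cv2.imwrite("pics/c0.png",a)
E
```

```text
tape [(0.5646, 0.1353, 40.2, 66.2, 32.6, array([189., 181.]))]
packs [(0.4316, -0.3388, 58.6, 66.4, 62.7, array([334., 231.])), (0.52, -0.3382, 58.2, 66.8, 52.0, array([333., 206.])), (0.6311, -0.318, 58.7, 65.9, 76.9, array([327., 174.]))]
pull [0.5636 0.0024 0.067 ]
tab [0.4568 0.1283 0.104 ]
marker [0.4079 0.1086 0.01  ]
```

View pics/c0.png

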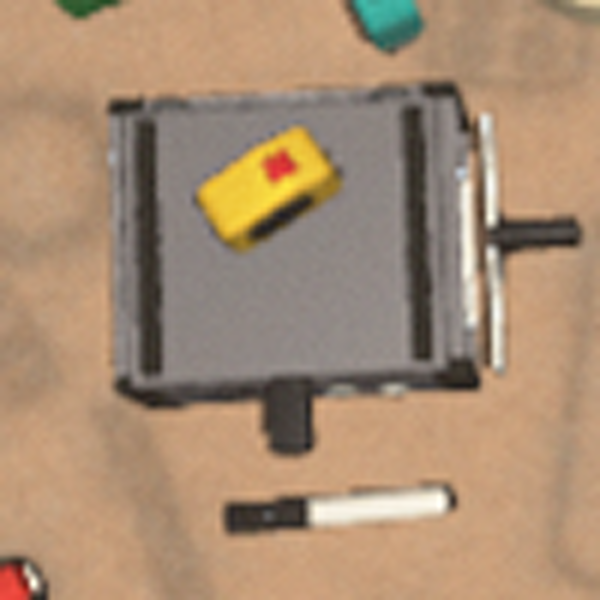

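The crop shows the yellow tape measure (red label) standing on the lid at crop (268,188). Its long side runs up-right. The pull fin is at crop (497–580,233), the tab at (290,415), and the drawer is slightly out. Next I work out the tester pose and the tape approach.

```bash
python3 - <<'E'
from h import *
i=imaging.camera_info("top")
f=lambda p,z:onz(i,(145+p[0]/6-.42,150+p[1]/6-.42),z)
for n,p,z in [("barL0",(147,122),.1115),("barL1",(150,372),.1115),("barR0",(413,110),.1115),("barR1",(423,358),.1115),
 ("fin0",(497,235),.067),("fin1",(580,231),.067),("wall0",(485,115),.043),("wall1",(500,370),.043),("tabL",(268,450),.108),("tabR",(312,450),.108),("t1",(197,193),.1755),("t2",(305,125),.1755),("t3",(340,180),.1755)]:
  print(n,f(p,z))
s=ctrl.read_state();M=R.from_rotvec(s["orientation"]).as_matrix();print(M)
E
```

```text
barL0 [0.61   0.2121 0.1115]
barL1 [0.4747 0.2025 0.1115]
barR0 [0.6205 0.0692 0.1115]
barR1 [0.4859 0.0583 0.1115]
fin0 [0.5605 0.0242 0.067 ]
fin1 [ 0.564  -0.0218  0.067 ]
wall0 [0.6336 0.0351 0.043 ]
wall1 [0.4879 0.0213 0.043 ]
tabL [0.4352 0.1385 0.108 ]
tabR [0.4358 0.1153 0.108 ]
t1 [0.5603 0.1709 0.1755]
t2 [0.5972 0.1177 0.1755]
t3 [0.569  0.0985 0.1755]
[[ 0.9539  0.3001 -0.0004]
 [ 0.3001 -0.9539  0.0016]
 [ 0.0001 -0.0017 -1.    ]]
```

>>> servo_tool --moves '[{"translation": [0.1, 0.2, 0.06], "dr": [0, 0, 0.18], "hand": 1}, {"translation": [0.1, 0.2, 0.06], "dr": [0, 0, 0.36], "hand": 1}, {"translation": [0.1, 0.2, 0.06], "dr": [0, 0, 0.54], "hand": 1}, {"translation": [0.3, 0.5, 0.06], "dr": [0, 0, 0.7], "hand": 1}, {"translation": [0.3, 0.5, 0.06], "dr": [0, 0, 0.8], "hand": 1}, {"translation": [0.3, 0.5, 0.06], "dr": [0, 0, 0.9], "hand": 1}, {"translation": [0.34, 0.7, 0.06], "dr": [0, 0, 1.1], "hand": 1}, {"translation": [0.34, 0.7, 0.06], "dr": [0, 0, 1.3], "hand": 1}, {"translation": [0.34, 0.7, 0.06], "dr": [0, 0, 1.5], "hand": 1}, {"translation": [0.34, 0.7, 0.06], "dr": [0, 0, 1.7], "hand": 1}]'

```text
time_s: 1.35
position: [0.4586, -0.02, 0.2997]
orientation: [1.749, 2.61, -0.0]
ft_force: [1.1, -1.6, -0.1]
grip_width: 0.0853
finger_force: 0.0
```

>>> servo_tool --moves '[{"translation": [0.1, 0.15, -0.02], "dr": [0, 0, 0.15], "hand": 1}, {"translation": [0.1, 0.15, -0.02], "dr": [0, 0, 0.2], "hand": 1}, {"translation": [0.1, 0.15, -0.02], "dr": [0, 0, 0.2], "hand": 1}, {"translation": [0.1, 0.15, -0.02], "dr": [0, 0, 0.2], "hand": 1}, {"translation": [0.1, 0.15, -0.02], "dr": [0, 0, 0.2], "hand": 1}]'

```text
time_s: 1.98
position: [0.5579, 0.1279, 0.2793]
orientation: [-1.487, -2.766, 0.002]
ft_force: [0.1, -0.4, 0.7]
grip_width: 0.0851
finger_force: 0.0
```

```bash
python3 - <<'E'
from h import *
im,i=grab("wrist","w1");s=ctrl.read_state()
print(s["position"],R.from_rotvec(s["orientation"]).as_matrix()[:,1],s["joints"])
T=np.array(i["camera_from_world"]);print(-T[:3,:3].T@T[:3,3],i["mtx"])
hsv=cv2.cvtColor(im,cv2.COLOR_BGR2HSV)
y=cv2.inRange(hsv,(20,150,130),(35,255,255))
print("tape",rects(y,i,.175,200))
E
```

```text
[0.558  0.1273 0.2799] [ 0.8345  0.5511 -0.0006] [ 0.135   0.0432  1.5124 -0.0004  1.5864 -0.4487]
[0.5203 0.1849 0.4109] [[305.4031   0.     256.0326]
 [  0.     305.4031 189.4462]
 [  0.       0.       1.    ]]
tape [(0.5652, 0.1452, 29.8, 63.9, 35.4, array([276., 179.]))]
```

View pics/w1.png

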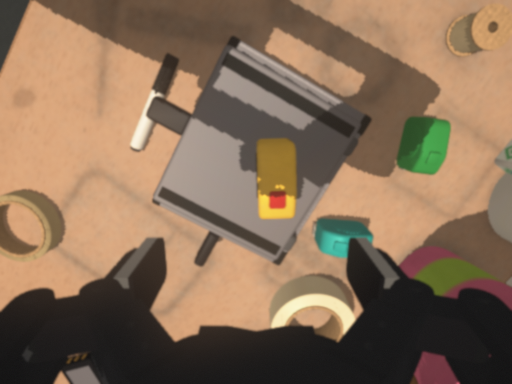

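The tape is at (276,179) in the wrist view, aligned with the jaws, and its pose agrees with the top view. The pads are at the lower edge. I'll descend and grip.

>>> servo_tool --moves '[{"translation": [0.007, 0.013, -0.05], "dr": [0, 0, 0.03], "hand": 1}, {"translation": [0.007, 0.013, -0.1], "dr": [0, 0, 0.03], "hand": 1}, {"translation": [0.007, 0.013, -0.145], "dr": [0, 0, 0.03], "hand": 1}, {"translation": [0.007, 0.013, -0.145], "dr": [0, 0, 0.03], "hand": 1}, {"translation": [0.007, 0.013, -0.145], "dr": [0, 0, 0.03], "hand": 0}, {"translation": [0.007, 0.013, -0.145], "dr": [0, 0, 0.03], "hand": 0}, {"translation": [0.007, 0.013, -0.145], "dr": [0, 0, 0.03], "hand": 0}, {"translation": [0.007, 0.013, -0.145], "dr": [0, 0, 0.03], "hand": 0}, {"translation": [0.007, 0.013, -0.145], "dr": [0, 0, 0.03], "hand": 0}]' --newtons 50

```text
time_s: 3.15
position: [0.5667, 0.1412, 0.1373]
orientation: [1.445, 2.786, 0.003]
ft_force: [-0.7, -0.7, 6.6]
grip_width: 0.0314
finger_force: 49.9
```

>>> servo_tool --moves '[{"translation": [0, 0, 0.05], "dr": [0, 0, 0], "hand": 0}, {"translation": [0, 0, 0.09], "dr": [0, 0, 0.0], "hand": 0}, {"translation": [-0.01, 0.05, 0.09], "dr": [0, 0, 0.18], "hand": 0}, {"translation": [-0.03, 0.1, 0.09], "dr": [0, 0, 0.36], "hand": 0}, {"translation": [-0.04, 0.15, 0.09], "dr": [0, 0, 0.54], "hand": 0}, {"translation": [-0.057, 0.2, 0.06], "dr": [0, 0, 0.72], "hand": 0}, {"translation": [-0.057, 0.224, 0.0], "dr": [0, 0, 0.9], "hand": 0}, {"translation": [-0.057, 0.224, -0.05], "dr": [0, 0, 0.956], "hand": 0}, {"translation": [-0.057, 0.224, -0.08], "dr": [0, 0, 0.956], "hand": 0}, {"translation": [-0.057, 0.224, -0.08], "dr": [0, 0, 0.956], "hand": 0}]'

```text
time_s: 4.4
position: [0.5058, 0.3637, 0.0515]
orientation: [-0.001, -3.136, 0.006]
ft_force: [0.2, 0.3, -2.0]
grip_width: 0.0313
finger_force: 50.2
```

```bash
python3 - <<'E'
from h import *
im,i=grab("scene","s1");s=ctrl.read_state()
print(s["position"],s["grip_width"],s["finger_force"])
cv2.imwrite("pics/s1c.png",cv2.resize(im[150:350,80:330],(750,600)))
E
```

```text
[0.5076 0.3646 0.0543] 0.031184676985828948 50.22842153906822
```

View pics/s1c.png

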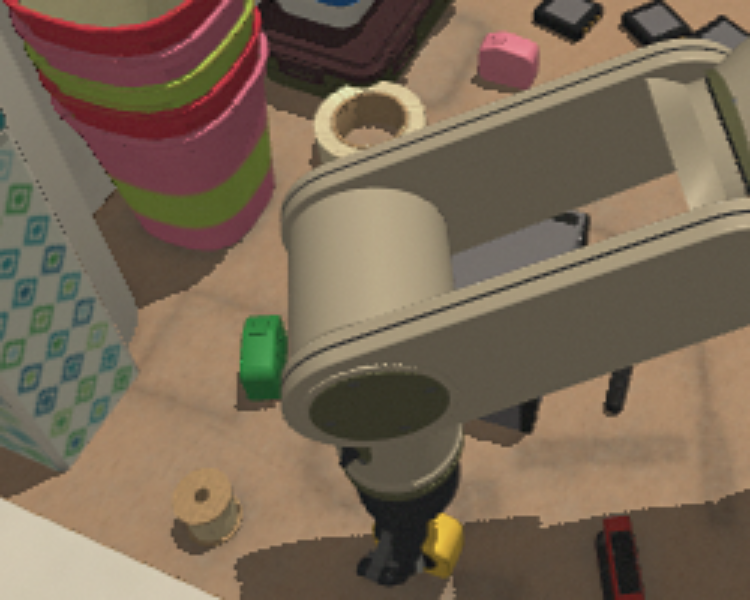

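The tape is held just above clear desk (yellow at crop (445,545)). I'll lower it and release.

>>> servo_tool --moves '[{"translation": [0, 0, -0.015], "dr": [0, 0, 0], "hand": 0}, {"translation": [0, 0, -0.026], "dr": [0, 0, 0], "hand": 0}, {"translation": [0, 0, -0.028], "dr": [0, 0, 0], "hand": 0}, {"translation": [0, 0, -0.028], "dr": [0, 0, 0], "hand": 0}]'

```text
time_s: 4.95
position: [0.5084, 0.3649, 0.0269]
orientation: [-0.001, -3.142, 0.0]
ft_force: [0.7, 0.5, -1.6]
grip_width: 0.0314
finger_force: 50.3
```

>>> servo_tool --moves '[{"translation": [0, 0, -0.0015], "dr": [0, 0, 0], "hand": 0}, {"translation": [0, 0, -0.003], "dr": [0, 0, 0], "hand": 0}, {"translation": [0, 0, -0.003], "dr": [0, 0, 0], "hand": 0}]'

```text
time_s: 5.32
position: [0.509, 0.3654, 0.0259]
orientation: [0.001, 3.14, 0.001]
ft_force: [-5.5, -2.8, 9.1]
grip_width: 0.0312
finger_force: 51.9
```

>>> servo_tool --moves '[{"translation": [0, 0, 0], "dr": [0, 0, 0], "hand": 1}, {"translation": [0, 0, 0], "dr": [0, 0, 0], "hand": 1}, {"translation": [0, 0, 0.0], "dr": [0, 0, 0], "hand": 1}, {"translation": [0, 0, 0.06], "dr": [0, 0, 0], "hand": 1}, {"translation": [0, 0, 0.12], "dr": [0, 0, 0], "hand": 1}, {"translation": [0, 0, 0.18], "dr": [0, 0, 0], "hand": 1}, {"translation": [0.01, -0.06, 0.2], "dr": [0, 0, -0.18], "hand": 1}, {"translation": [0.02, -0.12, 0.2], "dr": [0, 0, -0.36], "hand": 1}, {"translation": [0.03, -0.18, 0.2], "dr": [0, 0, -0.54], "hand": 1}, {"translation": [0.04, -0.24, 0.2], "dr": [0, 0, -0.72], "hand": 1}]'

```text
time_s: 6.58
position: [0.5484, 0.1232, 0.2241]
orientation: [1.116, 2.936, 0.0]
ft_force: [0.5, 0.2, 0.0]
grip_width: 0.0853
finger_force: 0.0
```

>>> servo_tool --moves '[{"translation": [0.005, -0.06, 0], "dr": [0, 0, -0.18], "hand": 0.6}, {"translation": [0.01, -0.12, 0], "dr": [0, 0, -0.36], "hand": 0.6}, {"translation": [0.01, -0.12, 0], "dr": [0, 0, -0.54], "hand": 0.6}, {"translation": [0.01, -0.12, 0], "dr": [0, 0, -0.7], "hand": 0.6}, {"translation": [0.01, -0.12, 0], "dr": [0, 0, -0.77], "hand": 0.6}, {"translation": [0.01, -0.12, 0], "dr": [0, 0, -0.77], "hand": 0.6}, {"translation": [0.01, -0.12, 0], "dr": [0, 0, -0.77], "hand": 0.6}]'

```text
time_s: 7.45
position: [0.5583, 0.0051, 0.2238]
orientation: [-2.129, -2.31, 0.0]
ft_force: [0.6, 0.4, -0.7]
grip_width: 0.0514
finger_force: 0.0
```

```bash
python3 - <<'E'
from h import *
im,i=grab("wrist","w2");s=ctrl.read_state()
print(s["position"],R.from_rotvec(s["orientation"]).as_matrix()[:,1],s["joints"])
t,j=grab("top");hsv=cv2.cvtColor(t,cv2.COLOR_BGR2HSV)
print("tape",rects(cv2.inRange(hsv,(20,150,130),(35,255,255)),j,.064))
E
```

```text
[0.5583 0.0051 0.2239] [ 0.9967  0.0815 -0.    ] [-0.0827  0.0272  1.6305 -0.      1.4839 -0.1643]
tape [(0.5064, 0.356, 43.7, 64.3, 87.2, array([126., 202.]))]
```

View pics/w2.png

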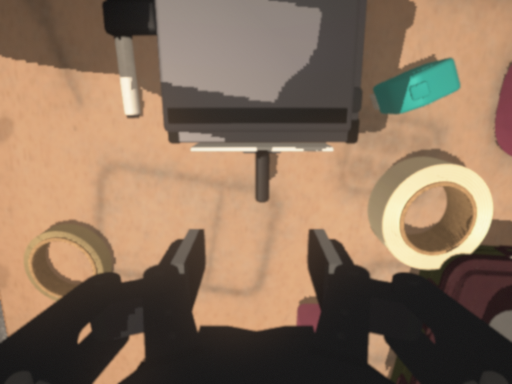

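The wrist view shows the fin at (263,150)–(262,200), centred between the jaws. The tape is upright at (0.506,0.36). I'll refine the fin position.

```bash
python3 - <<'E'
from h import *
i=imaging.camera_info("wrist")
print(onz(i,(263,151),.067),onz(i,(262,198),.067))
for p in[(192,149),(333,149)]:print(onz(i,p,.043))
for p in[(170,141),(357,141)]:print(onz(i,p,.095))
T=R.from_rotvec(ctrl.read_state()["orientation"]).as_matrix();C=np.array(i["camera_from_world"])
print(T.T@(-C[:3,:3].T@C[:3,3]-ctrl.read_state()["position"]))
E
```

```text
[0.5624 0.0311 0.067 ] [ 0.5655 -0.0155  0.067 ]
[0.4904 0.0238 0.043 ]
[0.6348 0.0355 0.043 ]
[0.4818 0.0374 0.095 ]
[0.6406 0.0503 0.095 ]
[ 0.0684 -0.0002 -0.1316]
```

>>> servo_tool --moves '[{"translation": [0.005, -0.005, -0.06], "dr": [0, 0, 0], "hand": 0.6}, {"translation": [0.005, -0.005, -0.12], "dr": [0, 0, 0], "hand": 0.6}, {"translation": [0.005, -0.005, -0.174], "dr": [0, 0, 0], "hand": 0.6}, {"translation": [0.005, -0.005, -0.174], "dr": [0, 0, 0], "hand": 0.6}, {"translation": [0.005, -0.005, -0.174], "dr": [0, 0, 0], "hand": 0}, {"translation": [0.005, -0.005, -0.174], "dr": [0, 0, 0], "hand": 0}, {"translation": [0.005, -0.005, -0.174], "dr": [0, 0, 0], "hand": 0}, {"translation": [0.005, -0.005, -0.174], "dr": [0, 0, 0], "hand": 0}, {"translation": [0.005, -0.005, -0.174], "dr": [0, 0, 0], "hand": 0}]'

```text
time_s: 8.68
position: [0.5647, -0.0003, 0.0536]
orientation: [2.129, 2.307, 0.002]
ft_force: [-8.2, -1.0, 11.0]
grip_width: 0.013
finger_force: 50.1
```

>>> servo_tool --moves '[{"translation": [0.0015, -0.02, 0], "dr": [0, 0, 0], "hand": 0}, {"translation": [0.0031, -0.04, 0], "dr": [0, 0, 0], "hand": 0}, {"translation": [0.0046, -0.06, 0], "dr": [0, 0, 0], "hand": 0}, {"translation": [0.0062, -0.08, 0], "dr": [0, 0, 0], "hand": 0}, {"translation": [0.0077, -0.1, 0], "dr": [0, 0, 0], "hand": 0}, {"translation": [0.0092, -0.12, 0], "dr": [0, 0, 0], "hand": 0}, {"translation": [0.01, -0.13, 0], "dr": [0, 0, 0], "hand": 0}, {"translation": [0.01, -0.135, 0], "dr": [0, 0, 0], "hand": 0}, {"translation": [0.0105, -0.138, 0], "dr": [0, 0, 0], "hand": 0}]'

```text
time_s: 9.8
position: [0.5761, -0.1388, 0.0536]
orientation: [2.128, 2.305, 0.003]
ft_force: [-3.0, 1.6, 10.2]
grip_width: 0.0132
finger_force: 50.1
```

>>> servo_tool --moves '[{"translation": [0.0003, -0.004, 0], "dr": [0, 0, 0], "hand": 0}, {"translation": [0.0006, -0.008, 0], "dr": [0, 0, 0], "hand": 0}, {"translation": [0.0006, -0.008, 0], "dr": [0, 0, 0], "hand": 0}]'

```text
time_s: 10.18
position: [0.5761, -0.1405, 0.0535]
orientation: [-2.127, -2.308, -0.011]
ft_force: [-6.6, 29.0, 18.1]
grip_width: 0.0133
finger_force: 51.4
```

>>> servo_tool --moves '[{"translation": [0, 0.007, 0], "dr": [0, 0, 0], "hand": 0.6}, {"translation": [0, 0.007, 0], "dr": [0, 0, 0], "hand": 0.6}, {"translation": [0, 0.007, 0.0], "dr": [0, 0, 0], "hand": 0.6}, {"translation": [0, 0.007, 0.06], "dr": [0, 0, 0], "hand": 0.6}, {"translation": [0, 0.007, 0.12], "dr": [0, 0, 0], "hand": 1}, {"translation": [0, 0.007, 0.18], "dr": [0, 0, 0], "hand": 1}, {"translation": [0, 0.007, 0.2], "dr": [0, 0, 0], "hand": 1}, {"translation": [0, 0.007, 0.2], "dr": [0, 0, 0], "hand": 1}, {"translation": [0, 0.007, 0.2], "dr": [0, 0, 0], "hand": 1}]'

```text
time_s: 11.3
position: [0.5734, -0.1389, 0.2472]
orientation: [-2.129, -2.306, 0.002]
ft_force: [-0.5, 0.6, -0.1]
grip_width: 0.0855
finger_force: 0.0
```

```bash
python3 - <<'E'
from h import *
im,i=grab("wrist","w3");s=ctrl.read_state()
np.save("w3T.npy",i["camera_from_world"])
print(s["position"],R.from_rotvec(s["orientation"]).as_matrix()[:,1])
t,j=grab("top");hsv=cv2.cvtColor(t,cv2.COLOR_BGR2HSV)
dark=(hsv[...,1]<70)&(hsv[...,2]<150)
m=np.zeros_like(dark);m[145:255,295:370]=1
print("packs",rects(dark&m,j,.02,60))
E
```

```text
[ 0.5732 -0.1388  0.2468] [ 0.9968  0.0796 -0.0042]
packs [(0.432, -0.3389, 58.5, 68.4, 63.1, array([333., 231.])), (0.5203, -0.3379, 58.8, 67.1, 52.9, array([333., 205.])), (0.6313, -0.317, 60.3, 67.5, 77.4, array([327., 174.])), (0.624, -0.2194, 57.4, 248.4, 71.6, array([304., 176.]))]
```

View pics/w3.png

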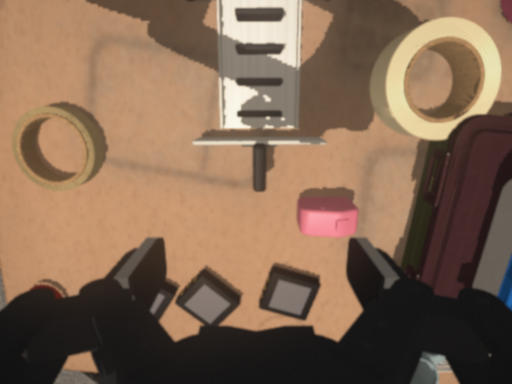

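Tray view: four black ribs at rows ≈14, 48, 81 and 113, column ≈260. The fin is at (260,165). The packs are at the bottom edge, and the pink look-alike at (328,213) is to be avoided. Measuring the ribs now.

```bash
python3 - <<'E'
from h import *
im=cv2.imread("pics/w3.png");i=imaging.camera_info("wrist");i["camera_from_world"]=np.load("w3T.npy")
g=cv2.cvtColor(im,cv2.COLOR_BGR2GRAY)
print(g[0:135,245].tolist())
print(g[0:135,272].tolist())
m=np.zeros(g.shape,bool);m[0:127,225:296]=g[0:127,225:296]<45
for c in cv2.findContours(m.astype(np.uint8),0,1)[0]:
    if cv2.contourArea(c)>30:
        x,y,w,h=cv2.boundingRect(c);print(x,y,w,h,"top-face corners",onz(i,(x,y+h),.038),onz(i,(x+w,y+h),.038),onz(i,(x+w/2,y),.038))
for p in[(260,142),(259,191)]:print(onz(i,p,.067))
E
```

```text
[234, 234, 234, 234, 234, 234, 227, 196, 133, 86, 81, 84, 83, 78, 70, 66, 66, 67, 66, 68, 90, 155, 217, 234, 237, 237, 237, 237, 237, 237, 237, 237, 237, 238, 238, 238, 238, 238, 238, 238, 238, 234, 215, 162, 106, 79, 77, 76, 71, 66, 63, 61, 60, 68, 92, 119, 131, 133, 132, 133, 132, 133, 132, 132, 132, 132, 132, 132, 132, 132, 131, 132, 131, 132, 131, 131, 124, 107, 82, 65, 61, 60, 60, 60, 71, 117, 181, 225, 239, 242, 242, 242, 242, 242, 242, 242, 243, 242, 242, 238, 230, 204, 170, 146, 132, 130, 129, 129, 128, 118, 95, 72, 63, 61, 61, 62, 75, 101, 119, 128, 127, 128, 128, 136, 175, 226, 240, 235, 200, 155, 119, 98, 95, 94, 95]
[229, 230, 230, 230, 229, 226, 210, 167, 113, 83, 80, 82, 81, 77, 73, 71, 70, 71, 69, 72, 91, 151, 210, 229, 231, 232, 232, 232, 232, 232, 232, 233, 233, 233, 233, 233, 233, 233, 233, 233, 232, 223, 187, 129, 86, 76, 77, 78, 77, 71, 67, 64, 69, 101, 163, 209, 216, 204, 166, 136, 130, 129, 130, 129, 129, 129, 129, 129, 129, 129, 129, 129, 128, 128, 127, 127, 121, 104, 78, 62, 58, 57, 56, 55, 60, 76, 103, 120, 126, 126, 126, 126, 126, 126, 125, 126, 125, 126, 129, 130, 129, 126, 125, 125, 125, 125, 125, 125, 123, 112, 86, 63, 55, 54, 54, 57, 78, 106, 120, 123, 122, 124, 124, 124, 130, 165, 205, 203, 164, 116, 91, 87, 86, 87, 88]
[ 0.5739 -0.1072  0.067 ]
[ 0.5771 -0.1589  0.067 ]
```

```bash
python3 - <<'E'
from h import *
i=imaging.camera_info("wrist");i["camera_from_world"]=np.load("w3T.npy")
for z in(.030,.038):print([onz(i,(259.5,r),z)[:2] for r in(8.3,43.2,77.5,110)])
a=[onz(i,(c,48),.038)[:2] for c in(236,284)];print("rib x ends",a)
for p in [(194,142),(325,142)]:print("wall",onz(i,p,.043))
E
```

```text
[array([0.5627, 0.0257]), array([ 0.5654, -0.0078]), array([ 0.5683, -0.0422]), array([ 0.5711, -0.0763])]
[array([0.5628, 0.0235]), array([ 0.5655, -0.0093]), array([ 0.5683, -0.0429]), array([ 0.571 , -0.0762])]
rib x ends [array([ 0.5416, -0.0158]), array([ 0.5912, -0.0118])]
wall [ 0.5021 -0.1157  0.043 ]
wall [ 0.6454 -0.1042  0.043 ]
```

>>> servo_tool --moves '[{"translation": [0.0, -0.05, 0.04], "dr": [0, 0, 0.18], "hand": 1}, {"translation": [0.0, -0.1, 0.04], "dr": [0, 0, 0.36], "hand": 1}, {"translation": [0.0, -0.15, 0.04], "dr": [0, 0, 0.54], "hand": 1}, {"translation": [0.0, -0.2, 0.04], "dr": [0, 0, 0.72], "hand": 1}, {"translation": [0.0, -0.22, 0.04], "dr": [0, 0, 0.9], "hand": 1}, {"translation": [0.0, -0.22, 0.04], "dr": [0, 0, 1.0], "hand": 1}, {"translation": [0.0, -0.22, 0.04], "dr": [0, 0, 1.0], "hand": 1}, {"translation": [0.0, -0.22, 0.04], "dr": [0, 0, 1.0], "hand": 1}, {"translation": [0.0, -0.22, 0.04], "dr": [0, 0, 1.0], "hand": 1}]'

```text
time_s: 12.52
position: [0.5745, -0.3585, 0.2896]
orientation: [-0.764, -3.047, -0.0]
ft_force: [1.0, -0.4, -0.7]
grip_width: 0.0855
finger_force: 0.0
```

```bash
python3 - <<'E'
from h import *
im,i=grab("wrist","w4");s=ctrl.read_state()
print(s["position"],R.from_rotvec(s["orientation"]).as_matrix()[:,1],s["joints"])
g=cv2.cvtColor(im,cv2.COLOR_BGR2HSV)
m=((g[...,1]<75)&(g[...,2]<165)).astype(np.uint8)
for r in rects(m,i,.02,800):print(r)
E
```

```text
[ 0.5745 -0.3586  0.2898] [0.4717 0.8818 0.    ] [-0.6336  0.3284  1.1744 -0.      1.6389 -1.7132]
(0.634, -0.3206, 49.4, 54.4, 75.4, array([302., 182.]))
(0.5202, -0.3382, 57.5, 65.4, 53.0, array([250., 113.]))
(0.4323, -0.3393, 58.7, 65.1, 61.6, array([215.,  48.]))
(0.5775, -0.0816, 108.2, 150.1, 82.0, array([447.,  52.]))
(0.6627, -0.4074, 898.9, 592.0, 61.9, array([238., 273.]))
```

View pics/w4.png

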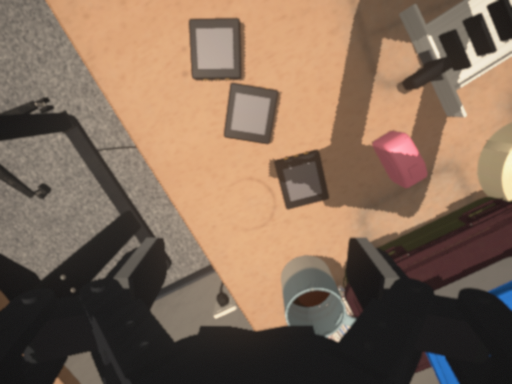

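Three packs at (215,48), (250,113) and (302,182), each with a grey plate. The wrist and top views agree to about 2 mm. Sizes match a 70x62 pack with the long axes found. The pink look-alike stays put. Next is the tilted grasp pose for pack A.

```bash
cat >> h.py <<'E'
def lie(c,ud,th=50,s=.015,z=.016):
    u=np.array([np.cos(np.radians(ud)),np.sin(np.radians(ud)),0]);t=np.radians(th)
    a=-(np.sin(t)*u+np.cos(t)*np.array([0,0,1.])); y=np.cross(u,[0,0,1.])
    return np.array([c[0],c[1],0])+s*u+[0,0,z], np.c_[np.cross(y,a),y,a]
def go(p,M,label=""):
    s=ctrl.read_state();M0=R.from_rotvec(s["orientation"])
    d=(R.from_matrix(M)*M0.inv()).as_rotvec()
    print(label,"d",p-s["position"],"dr",d,"deg",np.degrees(np.linalg.norm(d)),"pos",s["position"],"j",s["joints"],"grip",s["grip_width"],s["finger_force"])
E
python3 - <<'E'
from h import *
p,M=lie((.432,-.339),152.5);print(p,M)
go(p-.09*M[:,2],M,"hover"); print(.09*M[:,2])
E
```

```text
[ 0.4187 -0.3321  0.016 ] [[-0.5702  0.4617  0.6795]
 [ 0.2968  0.887  -0.3537]
 [-0.766  -0.     -0.6428]]
hover d [-0.217   0.0583 -0.216 ] dr [-0.4074 -0.7719  0.0105] deg 50.011905376215864 pos [ 0.5745 -0.3586  0.2898] j [-0.6336  0.3284  1.1744 -0.      1.6389 -1.7132] grip 0.08549560799840704 0.0
[ 0.0612 -0.0318 -0.0579]
```

>>> servo_tool --moves '[{"translation": [-0.05, 0.015, -0.0], "dr": [-0.07, -0.13, 0], "hand": 1}, {"translation": [-0.1, 0.03, -0.03], "dr": [-0.14, -0.26, 0.0], "hand": 1}, {"translation": [-0.15, 0.045, -0.07], "dr": [-0.21, -0.4, 0.0], "hand": 1}, {"translation": [-0.19, 0.055, -0.11], "dr": [-0.28, -0.53, 0.01], "hand": 1}, {"translation": [-0.217, 0.058, -0.15], "dr": [-0.35, -0.66, 0.01], "hand": 1}, {"translation": [-0.217, 0.058, -0.15], "dr": [-0.407, -0.772, 0.01], "hand": 1}, {"translation": [-0.217, 0.058, -0.15], "dr": [-0.407, -0.772, 0.01], "hand": 1}, {"translation": [-0.217, 0.058, -0.15], "dr": [-0.407, -0.772, 0.01], "hand": 1}]'

```text
time_s: 13.58
position: [0.3814, -0.3372, 0.227]
orientation: [0.552, 2.272, -0.226]
ft_force: [0.9, 0.2, -0.3]
grip_width: 0.0858
finger_force: 0.0
```

```bash
python3 - <<'E'
from h import *
p,M=lie((.432,-.339),152.5)
go(p,M,"grasp")
E
```

```text
grasp d [ 0.0373  0.0051 -0.211 ] dr [-0.0344 -0.0473 -0.0074] deg 3.3782811631645924 pos [ 0.3814 -0.3372  0.227 ] j [-1.1644 -0.8928  2.4968  0.6125  0.9533 -2.4689] grip 0.08579864683089039 0.0
```

That hover is too close to the base: J2 and J3 are at their ends. I'll fit the arm's geometry from the recorded poses so I can check reach before choosing the lean side.

```bash
cat >> h.py <<'E'
from scipy.optimize import least_squares
def fk(q,P):
    a1,h,a2,a3,e,L=P;ry=lambda t:R.from_euler('y',t);rz=lambda t:R.from_euler('z',t)
    Rm=rz(q[0]);p=Rm.apply([a1,0,h]);Rm=Rm*ry(q[1]);p=p+Rm.apply([0,0,a2]);Rm=Rm*ry(q[2]);p=p+Rm.apply([e,0,a3])
    Rm=Rm*rz(q[3])*ry(q[4]);p=p+Rm.apply([0,0,L]);return p,Rm*rz(q[5])
LO=np.array([-2.96,-.89,.02,-1.34,0,-2.66]);HI=np.array([2.96,2.26,2.5,4.48,2.73,2.66])
def ik(p,M,Rc,P,q0):
    T=R.from_matrix(M)
    def f(q):
        x,r=fk(q,P);return np.r_[(x-p)*5,(r*Rc*T.inv()).as_rotvec()]
    best=min((least_squares(f,np.clip(q,LO+.01,HI-.01),bounds=(LO+.03,HI-.03)) for q in q0),key=lambda s:s.cost)
    return best.x,np.linalg.norm(best.fun)
Q0=[[-.5,.3,1.2,0,1.6,-1],[-.5,.3,1.2,1,1,-1],[-.5,.3,1.2,-1,1,-1],[-.5,.3,1.2,0,.8,0],[-.5,.3,1.2,0,2,-1.5],[-.3,.3,1.5,2.5,1,1],[-.5,.3,1.5,0,1.5,1.5]]
E
python3 - <<'E'
from h import *
D=[([-1.35143,.13114,1.48930,0,1.52302,-.08542],[.17993,-.57181,.24124],None),
([.135,.0432,1.5124,0,1.5864,-.4487],[.558,.1273,.2799],[.8345,.5511,-.0006]),
([-.0827,.0272,1.6305,0,1.4839,-.1643],[.5583,.0051,.2239],[.9967,.0815,0]),
([-.6336,.3284,1.1744,0,1.6389,-1.7132],[.5745,-.3586,.2898],[.4717,.8818,0])]
s=ctrl.read_state();D.append((s["joints"],s["position"],None))
f=lambda P:np.concatenate([fk(q,P)[0]-p for q,p,_ in D])
r=least_squares(f,[0,.35,.4,.4,0,.2]);print(r.x,np.abs(r.fun).max())
P=r.x;q=D[-1][0];Rf=fk(q,P)[1];Ra=R.from_rotvec(s["orientation"]);Rc=(Rf.inv()*Ra);print(Rc.as_matrix())
np.savez("kin.npz",P=P,Rc=Rc.as_quat())
for q,p,y in D[1:4]:print((fk(q,P)[1]*Rc).as_matrix()[:,1],y)
for n,c,ud in(("A",(.432,-.339),152.5),("B",(.52,-.338),143),("C",(.632,-.317),167)):
  for fl in(0,180):
    for th in(45,50):
     for up in(0,.08):
      p,M=lie(c,ud+fl,th)
      for sg in(1,-1):
        M2=M@np.diag([sg,sg,1]);q,e=ik(p+[0,0,up],M2,Rc,P,Q0);print(n,fl,th,up,sg,q.round(2),round(e,4))
E
```

```text
[-0.0375  0.2577  0.4347  0.5813 -0.0351  0.4557] 0.05168658225235499
[[ 0. -1. -0.]
 [ 1.  0.  0.]
 [-0. -0.  1.]]
[ 0.8344  0.5511 -0.0004] [0.8345, 0.5511, -0.0006]
[ 0.9967  0.0815 -0.    ] [0.9967, 0.0815, 0]
[0.4717 0.8818 0.    ] [0.4717, 0.8818, 0]
A 0 45 0 1 [-0.98 -0.37  2.47  0.63  0.64 -2.55] 0.2345
A 0 45 0 -1 [-0.98 -0.37  2.47  0.63  0.64  0.6 ] 0.2345
A 0 45 0.08 1 [-0.95 -0.56  2.47  0.51  0.73 -2.36] 0.162
A 0 45 0.08 -1 [-0.95 -0.56  2.47  0.51  0.73  0.78] 0.162
A 0 50 0 1 [-1.01 -0.35  2.47  0.7   0.65 -2.63] 0.305
A 0 50 0 -1 [-1.08 -0.33  2.47  0.81  0.7   0.34] 0.3026
A 0 50 0.08 1 [-1.03 -0.54  2.47  0.64  0.76 -2.53] 0.2344
A 0 50 0.08 -1 [-1.03 -0.54  2.47  0.64  0.76  0.61] 0.2344
A 180 45 0 1 [-0.59  0.98  0.93 -0.09  2.01  1.45] 0.0
A 180 45 0 -1 [-0.59  0.98  0.93 -0.09  2.01 -1.69] 0.0
A 180 45 0.08 1 [-0.59  0.92  0.88 -0.09  2.12  1.44] 0.0
A 180 45 0.08 -1 [-0.59  0.92  0.88 -0.09  2.12 -1.7 ] 0.0
A 180 50 0 1 [-0.59  1.09  0.81 -0.1   2.11  1.45] 0.0
A 180 50 0 -1 [-0.59  1.09  0.81 -0.1   2.11 -1.69] 0.0
A 180 50 0.08 1 [-0.59  1.03  0.76 -0.11  2
[... 1233 characters left out ...]
0 0 1 [-0.7  -0.09  2.46  1.75  0.36  2.63] 0.0274
C 0 50 0 -1 [-0.7  -0.09  2.44  1.62  0.36 -0.37] 0.0
C 0 50 0.08 1 [-0.63 -0.26  2.37  0.82  0.34 -2.63] 0.0709
C 0 50 0.08 -1 [-0.7  -0.24  2.39  1.14  0.4   0.14] 0.0
C 180 45 0 1 [-0.38  1.45  0.06 -0.16  2.26  1.34] 0.1631
C 180 45 0 -1 [-0.38  1.45  0.06 -0.16  2.26 -1.8 ] 0.1631
C 180 45 0.08 1 [-0.38  1.37  0.06 -0.18  2.32  1.32] 0.1964
C 180 45 0.08 -1 [-0.38  1.37  0.06 -0.18  2.32 -1.82] 0.1964
C 180 50 0 1 [-0.37  1.46  0.06 -0.19  2.28  1.33] 0.2355
C 180 50 0 -1 [-0.37  1.46  0.06 -0.19  2.28 -1.81] 0.2355
C 180 50 0.08 1 [-0.37  1.38  0.06 -0.2   2.34  1.31] 0.2672
C 180 50 0.08 -1 [-0.37  1.38  0.06 -0.2   2.34 -1.83] 0.2672
```

```bash
python3 - <<'E'
import re
t=open("h.py").read()
t=t.replace("a1,h,a2,a3,e,L=P","a1,h,a2,a3,e,L,w=P").replace("Rm=Rm*rz(q[3])*ry(q[4]);p=p+Rm.apply([0,0,L])","Rm=Rm*rz(q[3])*ry(q[4]);p=p+Rm.apply([w,0,L])")
open("h.py","w").write(t)
E
python3 - <<'E'
from h import *
D=[([-1.35143,.13114,1.48930,0,1.52302,-.08542],[.17993,-.57181,.24124]),
([.135,.0432,1.5124,0,1.5864,-.4487],[.558,.1273,.2799]),
([-.0827,.0272,1.6305,0,1.4839,-.1643],[.5583,.0051,.2239]),
([-.6336,.3284,1.1744,0,1.6389,-1.7132],[.5745,-.3586,.2898])]
s=ctrl.read_state();D.append((s["joints"],s["position"]))
f=lambda P:np.concatenate([fk(q,P)[0]-p for q,p in D])
for reg in(0,1e-3):
    g=lambda P:np.r_[f(P),reg*(P-[0,.4,.45,.45,0,.25,0])]
    r=least_squares(g,[0,.4,.45,.45,0,.25,0]);print(r.x,f(r.x).reshape(-1,3))
q=D[-1][0];Rc=fk(q,r.x)[1].inv()*R.from_rotvec(s["orientation"])
np.savez("kin.npz",P=r.x,Rc=Rc.as_quat())
E
```

```text
[-0.006   0.269   0.4279  0.5691 -0.0219  0.4455  0.0189] [[-0.0494 -0.0135  0.0001]
 [-0.0011 -0.0517  0.0016]
 [-0.0046 -0.051  -0.0003]
 [-0.027  -0.0436 -0.0008]
 [-0.001  -0.0026 -0.0007]]
[-0.006   0.269   0.4279  0.5691 -0.0219  0.4455  0.0189] [[-0.0494 -0.0135  0.0001]
 [-0.0011 -0.0517  0.0016]
 [-0.0046 -0.051  -0.0003]
 [-0.027  -0.0436 -0.0008]
 [-0.001  -0.0026 -0.0007]]
```

```bash
sed -i 's/a1,h,a2,a3,e,L,w=P/a1,h,a2,a3,e,L,w,b,b2=P/; s/apply(\[e,0,a3\])/apply([e,b,a3])/; s/apply(\[w,0,L\])/apply([w,b2,L])/' h.py
cat > kfit.py <<'E'
from h import *
D=[([-1.35143,.13114,1.48930,0,1.52302,-.08542],[.17993,-.57181,.24124]),
([.135,.0432,1.5124,0,1.5864,-.4487],[.558,.1273,.2799]),
([-.0827,.0272,1.6305,0,1.4839,-.1643],[.5583,.0051,.2239]),
([-.6336,.3284,1.1744,0,1.6389,-1.7132],[.5745,-.3586,.2898])]
D.append(([-1.1644,-.8928,2.4968,.6125,.9533,-2.4689],[.3814,-.3372,.227]))
s=ctrl.read_state();D.append((s["joints"],s["position"]))
f=lambda P:np.concatenate([fk(q,P)[0]-p for q,p in D])
p0=[0,.4,.45,.45,0,.25,0,0,0]
r=least_squares(lambda P:np.r_[f(P),1e-3*(P-p0)],p0);print(r.x,np.abs(f(r.x)).max())
q=D[-1][0];Rc=fk(q,r.x)[1].inv()*R.from_rotvec(s["orientation"])
np.savez("kin.npz",P=r.x,Rc=Rc.as_quat())
E
python3 kfit.py; cat > kt.py <<'E'
from h import *
k=np.load("kin.npz");P=k["P"];Rc=R.from_quat(k["Rc"])
for n,c,ud in(("A",(.432,-.339),152.5),("B",(.52,-.338),143),("C",(.632,-.317),167)):
  for fl in(0,180):
    for th in(45,):
     for up in(0,.08):
      p,M=lie(c,ud+fl,th)
      for sg in(1,-1):
        q,e=ik(p+[0,0,up],M@np.diag([sg,sg,1]),Rc,P,Q0)
        if e<.05:print(n,fl,th,up,sg,q.round(2),round(e,4))
E
python3 kt.py
```

```text
[0.0047 0.3167 0.3691 0.5532 0.0616 0.3524 0.0045 0.0468 0.0043] 9.891110079335297e-05
A 180 45 0 1 [-0.67  1.    0.93 -0.15  1.98  1.38] 0.0
A 180 45 0 -1 [-0.67  1.    0.93 -0.15  1.98 -1.76] 0.0
A 180 45 0.08 1 [-0.67  0.9   0.93 -0.15  2.08  1.36] 0.0
A 180 45 0.08 -1 [-0.67  0.9   0.93 -0.15  2.08 -1.78] 0.0
B 0 45 0 1 [-0.67 -0.04  2.36  0.4   0.05 -1.99] 0.0
B 0 45 0 -1 [-0.67 -0.04  2.36  0.4   0.05  1.15] 0.0
B 0 45 0.08 1 [-0.67 -0.28  2.36  0.06  0.28 -1.65] 0.0
B 0 45 0.08 -1 [-0.67 -0.28  2.36  0.06  0.28  1.49] 0.0
B 180 45 0 1 [-0.66  1.25  0.52 -0.01  2.16  1.56] 0.0
B 180 45 0 -1 [-0.66  1.25  0.52 -0.01  2.16 -1.58] 0.0
B 180 45 0.08 1 [-0.66  1.16  0.53 -0.01  2.24  1.56] 0.0
B 180 45 0.08 -1 [-0.66  1.16  0.53 -0.01  2.24 -1.58] 0.0
C 0 45 0 -1 [-0.72  0.21  2.1   1.26  0.36 -0.03] 0.0
C 0 45 0.08 1 [-0.7   0.02  2.08  0.77  0.44 -2.63] 0.0329
C 0 45 0.08 -1 [-0.72  0.02  2.1   0.88  0.45  0.38] 0.0
```

```bash
cat >> h.py <<'E'
UY=4.6
def stand(bay,th=45,s=.02,nz=.006,sg=1,ld=None,dz=0):
    l=np.radians(UY-90 if ld is None else ld);l=np.array([np.cos(l),np.sin(l),0]);t=np.radians(th)
    b=np.cos(t)*l+np.sin(t)*np.array([0,0,1.]);y=np.cross([0,0,1.],l)*sg
    return np.array([*BAY[bay],.043+s+dz])+nz*l, np.c_[np.cross(y,-b),y,-b]
BAY=[(.564,.0045),(.5668,-.029),(.5695,-.063)]
E
cat > kt2.py <<'E'
from h import *
k=np.load("kin.npz");P=k["P"];Rc=R.from_quat(k["Rc"])
for b in(0,2):
  for ld in(None,UY+90):
   for sg in(1,-1):
    for th in (45,55):
     for dz in(0,.12):
      p,M=stand(b,th,sg=sg,ld=ld,dz=dz);q,e=ik(p,M,Rc,P,Q0)
      print(b,ld,sg,th,dz,q.round(2),round(e,4))
E
python3 kt2.py
```

```text
0 None 1 45 0 [-0.48  0.52  1.57  0.64  1.55 -0.75] 0.0
0 None 1 45 0.12 [-0.48  0.35  1.54  0.65  1.7  -0.63] 0.0
0 None 1 55 0 [-0.42  0.41  1.63  0.53  1.44 -0.66] 0.0
0 None 1 55 0.12 [-0.42  0.26  1.58  0.53  1.62 -0.56] 0.0
0 None -1 45 0 [-0.48  0.52  1.57  0.64  1.55  2.39] 0.0
0 None -1 45 0.12 [-0.48  0.35  1.54  0.65  1.7   2.51] 0.0
0 None -1 55 0 [-0.42  0.41  1.63  0.53  1.44  2.48] 0.0
0 None -1 55 0.12 [-0.42  0.26  1.58  0.53  1.62  2.58] 0.0
0 94.6 1 45 0 [ 0.36  0.44  1.67 -0.76  1.37 -2.57] 0.0
0 94.6 1 45 0.12 [ 0.38  0.27  1.65 -0.78  1.52 -2.63] 0.066
0 94.6 1 55 0 [ 0.3   0.35  1.72 -0.65  1.29 -2.63] 0.0483
0 94.6 1 55 0.12 [ 0.34  0.2   1.68 -0.68  1.46 -2.63] 0.1509
0 94.6 -1 45 0 [ 0.36  0.44  1.67 -0.76  1.37  0.57] 0.0
0 94.6 -1 45 0.12 [ 0.36  0.27  1.64 -0.75  1.53  0.43] 0.0
0 94.6 -1 55 0 [ 0.28  0.34  1.71 -0.62  1.29  0.45] 0.0
0 94.6 -1 55 0.12 [ 0.28  0.19  1.65 -0.6   1.46  0.32] 0.0
2 None 1 45 0 [-0.57  0.59  1.47  0.6   1.62 -0.79] 0.0
2 None 1 45 0.12 [-0.57  0.44  1.43  0.61  1.77 -0.68] 0.0
2 None 1 55 0 [-0.51  0.48  1.54  0.5   1.5  -0.72] 0.0
2 None 1 55 0.12 [-0.51  0.34  1.48  0.5   1.68 -0.63] 0.0
2 None -1 45 0 [-0.57  0.59  1.47  0.6   1.62  2.35] 0.0
2 None -1 45 0.12 [-0.57  0.44  1.43  0.61  1.77  2.46] 0.0
2 None -1 55 0 [-0.51  0.48  1.54  0.5   1.5   2.42] 0.0
2 None -1 55 0.12 [-0.51  0.34  1.48  0.5   1.68  2.51] 0.0
2 94.6 1 45 0 [ 0.25  0.4   1.73 -0.81  1.3  -2.63] 0.0
2 94.6 1 45 0.12 [ 0.29  0.23  1.72 -0.84  1.44 -2.63] 0.1174
2 94.6 1 55 0 [ 0.21  0.32  1.78 -0.73  1.22 -2.63] 0.1015
2 94.6 1 55 0.12 [ 0.24  0.16  1.75 -0.75  1.39 -2.63] 0.212
2 94.6 -1 45 0 [ 0.25  0.4   1.73 -0.81  1.3   0.52] 0.0
2 94.6 -1 45 0.12 [ 0.25  0.22  1.7  -0.78  1.45  0.36] 0.0
2 94.6 -1 55 0 [ 0.17  0.31  1.76 -0.65  1.22  0.36] 0.0
2 94.6 -1 55 0.12 [ 0.17  0.15  1.7  -0.62  1.4   0.23] 0.0
```

```bash
python3 - <<'E'
from h import *
y=np.array([.4717,.8818,0]);M=np.c_[np.cross(y,[0,0,-1]),y,[0,0,-1]]
go(np.array([.60,-.32,.27]),M)
k=np.load("kin.npz");P=k["P"];Rc=R.from_quat(k["Rc"])
# path check C lying -> stand over bay0
p0,M0=lie((.632,-.317),167,45,.02);M0=M0@np.diag([-1,-1,1]);p0=p0+[0,0,.18]
p1,M1=stand(0,45,sg=-1,dz=.15)
d=(R.from_matrix(M1)*R.from_matrix(M0).inv()).as_rotvec();print(d)
q=ik(p0,M0,Rc,P,Q0)[0]
for f in np.linspace(0,1,9):
    q,e=ik(p0+f*(p1-p0),(R.from_rotvec(f*d)*R.from_matrix(M0)).as_matrix(),Rc,P,[q]);print(f,q.round(2),round(e,3))
E
```

```text
d [0.2186 0.0172 0.043 ] dr [ 0.3703  0.7259 -0.0137] deg 46.696350008567876 pos [ 0.3814 -0.3372  0.227 ] j [-1.1644 -0.8928  2.4968  0.6125  0.9533 -2.4689] grip 0.08579864683089039 0.0
[ 1.2561  1.0842 -0.98  ]
0.0 [-0.72 -0.16  2.06  0.62  0.62  0.68] 0.0
0.125 [-0.63 -0.16  1.97  0.35  0.78  1.15] 0.0
0.25 [-0.56 -0.1   1.87  0.24  0.97  1.47] 0.0
0.375 [-0.52 -0.03  1.76  0.22  1.16  1.7 ] 0.0
0.5 [-0.49  0.06  1.66  0.26  1.33  1.89] 0.0
0.625 [-0.48  0.14  1.58  0.32  1.48  2.06] 0.0
0.75 [-0.48  0.21  1.53  0.42  1.6   2.23] 0.0
0.875 [-0.48  0.28  1.51  0.53  1.69  2.39] 0.0
1.0 [-0.48  0.32  1.52  0.65  1.74  2.54] 0.0
```

>>> servo_tool --moves '[{"translation": [0.05, 0.004, 0.02], "dr": [0.07, 0.14, 0], "hand": 1}, {"translation": [0.1, 0.01, 0.043], "dr": [0.15, 0.29, 0], "hand": 1}, {"translation": [0.15, 0.015, 0.043], "dr": [0.22, 0.43, 0], "hand": 1}, {"translation": [0.2186, 0.0172, 0.043], "dr": [0.3, 0.58, -0.01], "hand": 1}, {"translation": [0.2186, 0.0172, 0.043], "dr": [0.3703, 0.7259, -0.0137], "hand": 1}, {"translation": [0.2186, 0.0172, 0.043], "dr": [0.3703, 0.7259, -0.0137], "hand": 1}, {"translation": [0.2186, 0.0172, 0.043], "dr": [0.3703, 0.7259, -0.0137], "hand": 1}]'

```text
time_s: 14.45
position: [0.6027, -0.317, 0.2614]
orientation: [-0.754, -3.036, -0.007]
ft_force: [-0.6, 0.1, -1.6]
grip_width: 0.0855
finger_force: 0.0
```

>>> servo_tool --moves '[{"translation": [0, 0, 0], "dr": [0, 0, -0.18], "hand": 1}, {"translation": [0, 0, 0], "dr": [0, 0, -0.36], "hand": 1}, {"translation": [0, 0, 0], "dr": [0, 0, -0.54], "hand": 1}, {"translation": [0, 0, 0], "dr": [0, 0, -0.72], "hand": 1}, {"translation": [0, 0, 0], "dr": [0, 0, -0.9], "hand": 1}, {"translation": [0, 0, 0], "dr": [0, 0, -1.08], "hand": 1}, {"translation": [0, 0, 0], "dr": [0, 0, -1.26], "hand": 1}, {"translation": [0, 0, 0], "dr": [0, 0, -1.44], "hand": 1}, {"translation": [0, 0, 0], "dr": [0, 0, -1.5], "hand": 1}, {"translation": [0, 0, 0], "dr": [0, 0, -1.5], "hand": 1}]'

```text
time_s: 15.7
position: [0.6002, -0.3183, 0.271]
orientation: [2.63, 1.71, 0.004]
ft_force: [-0.0, -1.1, 0.3]
grip_width: 0.0855
finger_force: 0.0
```

>>> servo_tool --moves '[{"translation": [0, 0, 0], "dr": [0, 0, -0.18], "hand": 1}, {"translation": [0, 0, 0], "dr": [0, 0, -0.36], "hand": 1}, {"translation": [0, 0, 0], "dr": [0, 0, -0.54], "hand": 1}, {"translation": [0, 0, 0], "dr": [0, 0, -0.72], "hand": 1}, {"translation": [0, 0, 0], "dr": [0, 0, -0.9], "hand": 1}, {"translation": [0, 0, 0], "dr": [0, 0, -1.08], "hand": 1}, {"translation": [0, 0, 0], "dr": [0, 0, -1.26], "hand": 1}, {"translation": [0, 0, 0], "dr": [0, 0, -1.38], "hand": 1}, {"translation": [0, 0, 0], "dr": [0, 0, -1.38], "hand": 1}]'

```text
time_s: 16.82
position: [0.6004, -0.3186, 0.2702]
orientation: [3.118, -0.353, 0.003]
ft_force: [-0.3, -0.4, -0.5]
grip_width: 0.0854
finger_force: 0.0
```

```bash
python3 - <<'E'
from h import *
t,j=grab("top");hsv=cv2.cvtColor(t,cv2.COLOR_BGR2HSV)
dark=(hsv[...,1]<70)&(hsv[...,2]<150)
m=np.zeros_like(dark);m[145:255,312:370]=1
print("packs",rects(dark&m,j,.02,60))
c=(.632,-.317);p,M=lie(c,167,45,.02);M=M@np.diag([-1,-1,1])
go(p+[0,0,.12],M,"C hover")
E
```

```text
packs [(0.5262, -0.4473, 24.6, 89.4, 57.8, array([364., 205.])), (0.623, -0.3359, 32.8, 72.0, 58.7, array([331., 176.])), (0.6876, -0.4067, 115.2, 102.1, 88.9, array([356., 158.])), (0.686, -0.3049, 19.8, 125.2, 58.1, array([325., 159.]))]
C hover d [ 0.012   0.0062 -0.1341] dr [-0.1724 -0.7639 -0.0016] deg 44.87025628052773 pos [ 0.6005 -0.3187  0.2701] j [-0.5623  0.3358  1.2008 -0.002   1.6019  1.2325] grip 0.08507245862017891 0.0
```

>>> servo_tool --moves '[{"translation": [0.002, 0.001, -0.02], "dr": [-0.034, -0.153, 0], "hand": 1}, {"translation": [0.005, 0.002, -0.05], "dr": [-0.069, -0.306, 0], "hand": 1}, {"translation": [0.007, 0.004, -0.08], "dr": [-0.103, -0.458, 0], "hand": 1}, {"translation": [0.01, 0.005, -0.11], "dr": [-0.138, -0.611, 0], "hand": 1}, {"translation": [0.012, 0.006, -0.134], "dr": [-0.172, -0.764, -0.002], "hand": 1}, {"translation": [0.012, 0.006, -0.134], "dr": [-0.172, -0.764, -0.002], "hand": 1}, {"translation": [0.012, 0.006, -0.134], "dr": [-0.172, -0.764, -0.002], "hand": 1}]'

```text
time_s: 17.75
position: [0.6114, -0.3123, 0.134]
orientation: [2.811, -0.323, 1.159]
ft_force: [-0.4, 0.1, 0.3]
grip_width: 0.0853
finger_force: 0.0
```

```bash
python3 - <<'E'
from h import *
im,i=grab("wrist","w5")
p,M=lie((.632,-.317),167,45,.02);M=M@np.diag([-1,-1,1])
go(p,M,"C grasp")
print("expected pixel of C top", pix(i,[[.632,-.317,.02]]))
E
```

```text
C grasp d [ 0.      0.0004 -0.1197] dr [-0.0024 -0.001   0.001 ] deg 0.15883957619183944 pos [ 0.6125 -0.3129  0.1357] j [-0.7224 -0.0601  2.0895  0.7512  0.5154  0.5249] grip 0.08525880660412331 0.0
expected pixel of C top [[256.3948 269.5103]]
```

View pics/w5.png

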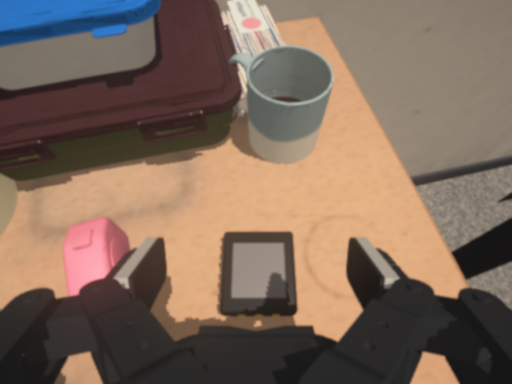

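The pack sits centred between the jaws at (258,272), with the pink look-alike well off to the left at (93,255). I'll descend and grip.

>>> servo_tool --moves '[{"translation": [0, 0, -0.05], "dr": [0, 0, 0], "hand": 0.95}, {"translation": [0, 0, -0.09], "dr": [0, 0, 0], "hand": 0.95}, {"translation": [0, 0, -0.11], "dr": [0, 0, 0], "hand": 0.95}, {"translation": [0, 0, -0.12], "dr": [0, 0, 0], "hand": 0.95}, {"translation": [0, 0, -0.12], "dr": [0, 0, 0], "hand": 0.95}]'

```text
time_s: 18.42
position: [0.6136, -0.3131, 0.0159]
orientation: [2.809, -0.323, 1.163]
ft_force: [0.1, 0.3, 0.1]
grip_width: 0.0808
finger_force: 0.0
```

>>> servo_tool --moves '[{"translation": [0, 0, 0], "dr": [0, 0, 0], "hand": 0.5}, {"translation": [0, 0, 0], "dr": [0, 0, 0], "hand": 0.5}, {"translation": [0, 0, 0], "dr": [0, 0, 0], "hand": 0.5}, {"translation": [0, 0, 0], "dr": [0, 0, 0], "hand": 0.5}]' --newtons 60

```text
time_s: 18.92
position: [0.6139, -0.3139, 0.0176]
orientation: [2.806, -0.324, 1.166]
ft_force: [0.3, 1.0, 7.0]
grip_width: 0.0602
finger_force: 65.4
```

>>> servo_tool --moves '[{"translation": [0, 0, 0.03], "dr": [0, 0, 0], "hand": 0.5}, {"translation": [0, 0, 0.08], "dr": [0, 0, 0], "hand": 0.5}, {"translation": [0, 0, 0.13], "dr": [0, 0, 0], "hand": 0.5}, {"translation": [0, 0, 0.18], "dr": [0, 0, 0], "hand": 0.5}, {"translation": [0, 0, 0.18], "dr": [0, 0, 0], "hand": 0.5}]'

```text
time_s: 19.55
position: [0.6147, -0.315, 0.2027]
orientation: [2.8, -0.322, 1.171]
ft_force: [0.2, -0.8, -1.6]
grip_width: 0.0604
finger_force: 65.8
```

```bash
python3 - <<'E'
from h import *
p,M=stand(0,45,s=.0185,nz=.0075,sg=-1,dz=.13)
go(p,M,"stand0")
E
```

```text
stand0 d [-0.0501  0.312  -0.0112] dr [ 1.2638  1.0864 -0.9763] deg 110.665619446231 pos [ 0.6147 -0.315   0.2027] j [-0.7225 -0.1611  2.0496  0.6201  0.6168  0.682 ] grip 0.060378749574772385 65.84235906600952
```

>>> servo_tool --moves '[{"translation": [-0.004, 0.026, 0], "dr": [0.1053, 0.0905, -0.0814], "hand": 0.5}, {"translation": [-0.008, 0.052, 0], "dr": [0.2106, 0.181, -0.1628], "hand": 0.5}, {"translation": [-0.0125, 0.078, 0], "dr": [0.3159, 0.2715, -0.2442], "hand": 0.5}, {"translation": [-0.0167, 0.104, 0], "dr": [0.4212, 0.362, -0.3256], "hand": 0.5}, {"translation": [-0.021, 0.13, 0], "dr": [0.5265, 0.4525, -0.407], "hand": 0.5}, {"translation": [-0.025, 0.156, 0], "dr": [0.6318, 0.543, -0.4884], "hand": 0.5}]'

```text
time_s: 20.3
position: [0.5869, -0.1555, 0.194]
orientation: [-2.62, 1.21, -0.15]
ft_force: [0.5, -0.2, -1.1]
grip_width: 0.0599
finger_force: 65.7
```

>>> servo_tool --moves '[{"translation": [-0.004, 0.026, -0.002], "dr": [0.1053, 0.0905, -0.0814], "hand": 0.5}, {"translation": [-0.008, 0.052, -0.004], "dr": [0.2106, 0.181, -0.1628], "hand": 0.5}, {"translation": [-0.0125, 0.078, -0.006], "dr": [0.3159, 0.2715, -0.2442], "hand": 0.5}, {"translation": [-0.0167, 0.104, -0.008], "dr": [0.4212, 0.362, -0.3256], "hand": 0.5}, {"translation": [-0.021, 0.13, -0.01], "dr": [0.5265, 0.4525, -0.407], "hand": 0.5}, {"translation": [-0.025, 0.156, -0.011], "dr": [0.632, 0.543, -0.488], "hand": 0.5}, {"translation": [-0.025, 0.156, -0.011], "dr": [0.632, 0.543, -0.488], "hand": 0.5}, {"translation": [-0.025, 0.156, -0.011], "dr": [0.632, 0.543, -0.488], "hand": 0.5}, {"translation": [-0.025, 0.156, -0.011], "dr": [0.632, 0.543, -0.488], "hand": 0.5}]'

```text
time_s: 21.42
position: [0.5632, -0.0016, 0.1851]
orientation: [-1.832, 1.695, 0.762]
ft_force: [-0.3, 0.3, -1.4]
grip_width: 0.0602
finger_force: 65.8
```

```bash
python3 - <<'E'
from h import *
p,M=stand(0,45,s=.0185,nz=.0075,sg=-1,dz=.0)
go(p,M,"stand0")
im,i=grab("wrist","w6");im2,_=grab("scene")
cv2.imwrite("pics/w6s.png",np.hstack([cv2.resize(im,(400,300)),cv2.resize(im2[130:280,180:380],(400,300))]))
E
```

```text
stand0 d [ 0.0014 -0.0014 -0.1236] dr [-0.006   0.0027  0.0043] deg 0.4507246553519272 pos [ 0.5632 -0.0016  0.1851] j [-0.4906  0.3469  1.5416  0.6527  1.7126  2.5126] grip 0.06021481535664818 65.77234625816345
```

View pics/w6s.png

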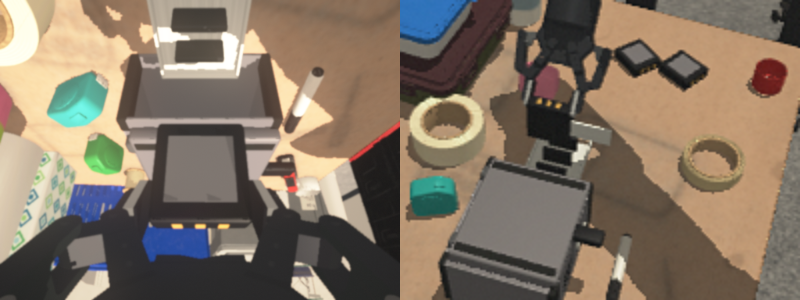

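The pack is held upright with brass contacts up (three at about (200,225) in the left half), over the tray. I'll check its offset in the hand from the brass contacts.

```bash
cat > brass.py <<'E'
from h import *
import sys
im,i=grab("wrist");s=ctrl.read_state()
hsv=cv2.cvtColor(im,cv2.COLOR_BGR2HSV);m=cv2.inRange(hsv,(15,110,120),(35,255,255))
m[:260]=0;m[320:]=0;m[:,:180]=0;m[:,330:]=0
sg=float(sys.argv[1]);z=s["position"][2]+.035-.0185
pts=[]
for c in cv2.findContours(m,0,1)[0]:
    if cv2.contourArea(c)>8:
        u=c[:,0].mean(0);x,y,w,h=cv2.boundingRect(c);pts.append(onz(i,u,z));print(u,w,h,pts[-1]-s["position"])
E
python3 brass.py -1
```

```text
[285.5278 289.    ] 16 7 [-0.0136  0.0003  0.0165]
[256.  288.5] 15 6 [-0.0002  0.0003  0.0165]
[226.4706 288.4706] 16 6 [0.0131 0.0014 0.0165]
```

>>> servo_tool --moves '[{"translation": [0.001, -0.001, -0.04], "dr": [-0.006, 0.003, 0.004], "hand": 0.5}, {"translation": [0.001, -0.001, -0.07], "dr": [-0.006, 0.003, 0.004], "hand": 0.5}, {"translation": [0.001, -0.001, -0.085], "dr": [-0.006, 0.003, 0.004], "hand": 0.5}, {"translation": [0.001, -0.001, -0.092], "dr": [-0.006, 0.003, 0.004], "hand": 0.5}, {"translation": [0.001, -0.001, -0.097], "dr": [-0.006, 0.003, 0.004], "hand": 0.5}, {"translation": [0.001, -0.001, -0.1], "dr": [-0.006, 0.003, 0.004], "hand": 0.5}]'

```text
time_s: 22.32
position: [0.5642, -0.0022, 0.0851]
orientation: [-1.837, 1.698, 0.765]
ft_force: [-0.2, 0.2, -2.0]
grip_width: 0.06
finger_force: 65.8
```

>>> servo_tool --moves '[{"translation": [0, 0, -0.008], "dr": [0, 0, 0], "hand": 0.5}, {"translation": [0, 0, -0.014], "dr": [0, 0, 0], "hand": 0.5}, {"translation": [0, 0, -0.019], "dr": [0, 0, 0], "hand": 0.5}, {"translation": [0, 0, -0.022], "dr": [0, 0, 0], "hand": 0.5}, {"translation": [0, 0, -0.022], "dr": [0, 0, 0], "hand": 0.5}]'

```text
time_s: 22.95
position: [0.5636, -0.0018, 0.063]
orientation: [-1.836, 1.698, 0.768]
ft_force: [-2.3, -0.3, 2.8]
grip_width: 0.0603
finger_force: 66.1
```

>>> servo_tool --moves '[{"translation": [0, 0, 0], "dr": [0, 0, 0], "hand": 0.85}, {"translation": [0, 0, 0], "dr": [0, 0, 0], "hand": 0.9}, {"translation": [0, 0, 0], "dr": [0, 0, 0], "hand": 0.9}, {"translation": [0, -0.005, 0.03], "dr": [0, 0, 0], "hand": 0.9}, {"translation": [0, -0.01, 0.08], "dr": [0, 0, 0], "hand": 0.9}, {"translation": [0, -0.03, 0.14], "dr": [0, 0, 0], "hand": 1}, {"translation": [0, -0.05, 0.16], "dr": [0, 0, 0], "hand": 1}, {"translation": [0, -0.05, 0.16], "dr": [0, 0, 0], "hand": 1}]'

```text
time_s: 23.95
position: [0.5648, -0.0536, 0.2245]
orientation: [-1.837, 1.699, 0.76]
ft_force: [0.2, -0.5, -0.6]
grip_width: 0.0853
finger_force: 0.0
```

```bash
python3 - <<'E'
from h import *
im,i=grab("wrist");im2,_=grab("scene")
cv2.imwrite("pics/w7s.png",np.hstack([cv2.resize(im,(400,300)),cv2.resize(im2[130:280,180:380],(400,300))]))
t,j=grab("top");hsv=cv2.cvtColor(t,cv2.COLOR_BGR2HSV)
dark=(hsv[...,1]<70)&(hsv[...,2]<150)
m=np.zeros_like(dark);m[145:255,305:370]=1
print("packs",rects(dark&m,j,.02,60))
g=cv2.cvtColor(im2,cv2.COLOR_BGR2HSV);si=imaging.camera_info("scene")
dk=((g[...,1]<70)&(g[...,2]<150));mm=np.zeros_like(dk);mm[140:180,250:345]=1
print("scene packs",rects(dk&mm,si,.02,60))
k=np.load("kin.npz");P=k["P"];Rc=R.from_quat(k["Rc"])
p,M=lie((.52,-.338),-37,45,.02);go(p+[0,0,.14],M,"B hover sg1");print(M[:,1])
s=ctrl.read_state();q=s["joints"];p0=s["position"];M0=R.from_rotvec(s["orientation"])
y=np.array([np.cos(np.radians(-127)),np.sin(np.radians(-127)),0])
D=np.c_[np.cross(y,[0,0,-1]),y,[0,0,-1]];go(np.array([.52,-.31,.25]),D,"down first")
E
```

```text
packs [(0.5491, -0.3882, 109.2, 197.7, 57.8, array([348., 196.])), (0.6437, -0.2771, 128.2, 291.6, 58.5, array([321., 169.]))]
scene packs [(0.4768, -0.3284, 173.1, 96.5, 0.7, array([309., 161.])), (0.5979, -0.3357, 102.8, 137.4, 22.6, array([280., 148.]))]
B hover sg1 d [-0.027  -0.2989 -0.0647] dr [-0.001  -0.0068  0.8458] deg 48.461529025669265 pos [ 0.563  -0.0511  0.2207] j [-0.5543  0.3683  1.4447  0.6279  1.8152  2.511 ] grip 0.08551515564707711 0.0
[-0.6018 -0.7986  0.    ]
down first d [-0.043  -0.2589  0.0293] dr [-0.7097 -0.3956  0.8024] deg 65.43235078155912 pos [ 0.563  -0.0511  0.2207] j [-0.5543  0.3683  1.4447  0.6279  1.8152  2.511 ] grip 0.08551515564707711 0.0
```

View pics/w7s.png

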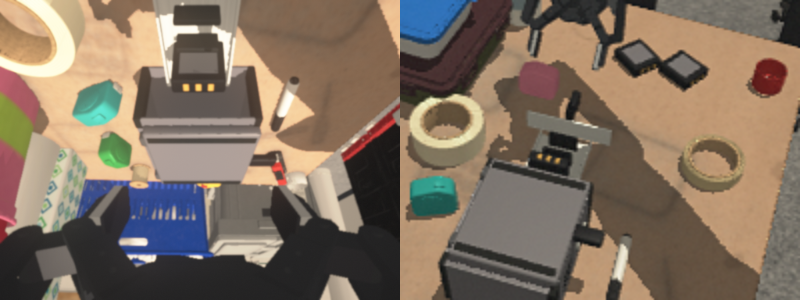

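The pack stands in the inner bay with brass up, and the other two packs are unmoved. Planning pack B.

```bash
cat > path.py <<'E'
from h import *
k=np.load("kin.npz");P=k["P"];Rc=R.from_quat(k["Rc"])
def chk(p0,M0,p1,M1,q,n=9,axis=None):
    d=(R.from_matrix(M1)*R.from_matrix(M0).inv()).as_rotvec()
    if axis: d=d*(1-2*np.pi/np.linalg.norm(d))
    print("d",p1-p0,"dr",d,np.degrees(np.linalg.norm(d)))
    for f in np.linspace(0,1,n):
        q,e=ik(p0+f*(p1-p0),(R.from_rotvec(f*d)*R.from_matrix(M0)).as_matrix(),Rc,P,[q]);print(round(f,2),q.round(2),round(e,3))
    return q
E
python3 - <<'E'
from path import *
s=ctrl.read_state()
p,M=lie((.52,-.338),-37,45,.02)
q=chk(s["position"],R.from_rotvec(s["orientation"]).as_matrix(),p+[0,0,.16],M,s["joints"],5)
for ax in(None,1):
    p1,M1=stand(1,45,s=.0185,nz=.0075,sg=1,dz=.13);chk(p+[0,0,.18],M,p1,M1,q,11,ax)
E
```

```text
d [-0.027  -0.2989 -0.0447] dr [-0.001  -0.0068  0.8458] 48.46152902566927
0.0 [-0.55  0.37  1.45  0.63  1.81  2.51] 0.0
0.25 [-0.59  0.56  1.22  0.51  1.97  2.31] 0.0
0.5 [-0.62  0.74  0.98  0.37  2.12  2.1 ] 0.0
0.75 [-0.64  0.93  0.72  0.2   2.26  1.85] 0.0
1.0 [-0.65  1.12  0.44 -0.01  2.37  1.56] 0.0
d [ 0.0314  0.3136 -0.0045] dr [ 0.9088 -1.6532  1.7208] 146.3009277604966
0.0 [-0.65  1.11  0.42 -0.01  2.4   1.56] 0.0
0.1 [-0.63  0.95  0.64  0.03  2.26  1.36] 0.0
0.2 [-0.61  0.81  0.82  0.07  2.14  1.16] 0.0
0.3 [-0.59  0.7   0.96  0.13  2.04  0.95] 0.0
0.4 [-0.58  0.6   1.09  0.19  1.96  0.74] 0.0
0.5 [-0.57  0.52  1.19  0.25  1.89  0.52] 0.0
0.6 [-0.56  0.46  1.28  0.33  1.83  0.29] 0.0
0.7 [-0.56  0.41  1.36  0.41  1.79  0.06] 0.0
0.8 [-0.55  0.38  1.42  0.48  1.76 -0.17] 0.0
0.9 [-0.54  0.38  1.46  0.56  1.75 -0.41] 0.0
1.0 [-0.53  0.39  1.48  0.63  1.75 -0.65] 0.0
d [ 0.0314  0.3136 -0.0045] dr [-1.3275  2.4148 -2.5135] 213.69907223950338
0.0 [-0.65  1.11  0.42 -0.01  2.4   1.56] 0.0
0.1 [-0.63  1.18  0.36  0.05  2.5   1.97] 0.0
0.2 [-0.62  1.22  0.35  0.17  2.56  2.43] 0.0
0.3 [-0.6   1.17  0.46  0.16  2.54  2.63] 0.207
0.4 [-0.52  1.32  0.28 -0.05  2.7   2.63] 0.559
0.5 [-0.46  1.31  0.33 -0.24  2.7   2.63] 0.894
0.6 [-0.39  1.33  0.32 -0.47  2.7   2.63] 1.229
0.7 [-0.28  1.5   0.05 -0.94  2.7   2.63] 1.547
0.8 [-0.21  1.54  0.05 -1.31  2.7   2.63] 1.811
0.9 [-0.17  1.55  0.05 -1.31  2.7   2.63] 2.078
1.0 [-0.14  1.56  0.05 -1.31  2.7   2.63] 2.367
```

>>> servo_tool --moves '[{"translation": [-0.005, -0.055, -0.005], "dr": [0, 0, 0.15], "hand": 1}, {"translation": [-0.01, -0.11, -0.01], "dr": [0, -0.002, 0.3], "hand": 1}, {"translation": [-0.014, -0.16, -0.02], "dr": [0, -0.003, 0.45], "hand": 1}, {"translation": [-0.018, -0.21, -0.03], "dr": [0, -0.004, 0.6], "hand": 1}, {"translation": [-0.023, -0.255, -0.04], "dr": [0, -0.005, 0.73], "hand": 1}, {"translation": [-0.027, -0.299, -0.045], "dr": [-0.001, -0.007, 0.846], "hand": 1}, {"translation": [-0.027, -0.299, -0.045], "dr": [-0.001, -0.007, 0.846], "hand": 1}, {"translation": [-0.027, -0.299, -0.045], "dr": [-0.001, -0.007, 0.846], "hand": 1}]'

```text
time_s: 25.1
position: [0.5367, -0.3496, 0.1756]
orientation: [-2.556, 0.853, 1.059]
ft_force: [1.1, -0.0, 0.5]
grip_width: 0.0853
finger_force: 0.0
```

```bash
python3 - <<'E'
from h import *
im,i=grab("wrist","w8")
p,M=lie((.52,-.338),-37,45,.02);go(p,M,"B grasp")
print("exp",pix(i,[[.52,-.338,.02],[.432,-.339,.02]]))
g=cv2.cvtColor(im,cv2.COLOR_BGR2HSV);m=((g[...,1]<75)&(g[...,2]<165)).astype(np.uint8);m[300:]=0
for r in rects(m,i,.02,600):print(r)
E
```

```text
B grasp d [-0.0009 -0.0004 -0.1609] dr [-0.0022  0.0019 -0.0003] deg 0.16397863756209247 pos [ 0.5368 -0.3497  0.1769] j [-0.6548  1.1319  0.4141 -0.0066  2.3808  1.5575] grip 0.08555282125167368 0.0
exp [[257.5069  67.7238]
 [311.9104 126.8472]]
(0.0716, 0.0416, 2093.9, 1064.7, 53.9, array([206., 245.]))
(0.4312, -0.339, 46.1, 49.8, 62.7, array([313., 125.]))
(0.5211, -0.3391, 47.6, 52.8, 52.2, array([257.,  63.]))
```

>>> servo_tool --moves '[{"translation": [0, -0.001, -0.05], "dr": [0, 0, 0], "hand": 0.95}, {"translation": [0, -0.001, -0.1], "dr": [0, 0, 0], "hand": 0.95}, {"translation": [0, -0.001, -0.14], "dr": [0, 0, 0], "hand": 0.95}, {"translation": [0, -0.001, -0.155], "dr": [0, 0, 0], "hand": 0.95}, {"translation": [0, -0.001, -0.16], "dr": [0, 0, 0], "hand": 0.95}, {"translation": [0, -0.001, -0.16], "dr": [0, 0, 0], "hand": 0.95}]'

```text
time_s: 25.9
position: [0.5375, -0.3524, 0.0195]
orientation: [-2.56, 0.855, 1.053]
ft_force: [0.5, -0.2, 0.2]
grip_width: 0.0812
finger_force: 0.0
```

>>> servo_tool --moves '[{"translation": [0, 0, 0], "dr": [0, 0, 0], "hand": 0.5}, {"translation": [0, 0, 0], "dr": [0, 0, 0], "hand": 0.5}, {"translation": [0, 0, 0], "dr": [0, 0, 0], "hand": 0.5}, {"translation": [0, 0, 0], "dr": [0, 0, 0], "hand": 0.5}]'

```text
time_s: 26.4
position: [0.5378, -0.3528, 0.02]
orientation: [-2.561, 0.855, 1.052]
ft_force: [2.8, -1.5, 6.3]
grip_width: 0.0602
finger_force: 65.3
```

>>> servo_tool --moves '[{"translation": [0, 0, 0.03], "dr": [0, 0, 0], "hand": 0.5}, {"translation": [0, 0, 0.08], "dr": [0, 0, 0], "hand": 0.5}, {"translation": [0, 0, 0.13], "dr": [0, 0, 0], "hand": 0.5}, {"translation": [0, 0, 0.17], "dr": [0, 0, 0], "hand": 0.5}, {"translation": [0, 0, 0.17], "dr": [0, 0, 0], "hand": 0.5}]'

```text
time_s: 27.02
position: [0.5381, -0.3532, 0.193]
orientation: [-2.565, 0.857, 1.045]
ft_force: [0.4, -0.2, -0.6]
grip_width: 0.0598
finger_force: 65.1
```

```bash
python3 - <<'E'
from h import *
p,M=stand(1,45,s=.0224,nz=.010,sg=1,dz=.13)
go(p,M,"stand1")
E
```

```text
stand1 d [0.0295 0.3142 0.0024] dr [ 0.9007 -1.6429  1.7275] deg 146.0151683649784 pos [ 0.5381 -0.3532  0.193 ] j [-0.657   1.1259  0.3897 -0.0092  2.4     1.5544] grip 0.05979677676076632 65.11475443840027
```

>>> servo_tool --moves '[{"translation": [0.002, 0.02, 0.005], "dr": [0.0563, -0.1027, 0.108], "hand": 0.5}, {"translation": [0.004, 0.039, 0.01], "dr": [0.1126, -0.2054, 0.216], "hand": 0.5}, {"translation": [0.0055, 0.059, 0.01], "dr": [0.1689, -0.3081, 0.324], "hand": 0.5}, {"translation": [0.007, 0.078, 0.01], "dr": [0.2252, -0.4108, 0.432], "hand": 0.5}, {"translation": [0.009, 0.098, 0.01], "dr": [0.2815, -0.5135, 0.54], "hand": 0.5}, {"translation": [0.011, 0.118, 0.01], "dr": [0.3378, -0.6162, 0.648], "hand": 0.5}, {"translation": [0.013, 0.137, 0.01], "dr": [0.3941, -0.7189, 0.756], "hand": 0.5}, {"translation": [0.0148, 0.157, 0.01], "dr": [0.4504, -0.8216, 0.864], "hand": 0.5}]'

```text
time_s: 28.02
position: [0.5511, -0.194, 0.1961]
orientation: [-2.547, -0.662, 0.176]
ft_force: [-0.1, -0.0, -1.5]
grip_width: 0.06
finger_force: 65.0
```

>>> servo_tool --moves '[{"translation": [0.002, 0.02, 0], "dr": [0.0563, -0.1027, 0.108], "hand": 0.5}, {"translation": [0.004, 0.039, 0], "dr": [0.1126, -0.2054, 0.216], "hand": 0.5}, {"translation": [0.0055, 0.059, 0], "dr": [0.1689, -0.3081, 0.324], "hand": 0.5}, {"translation": [0.007, 0.078, 0], "dr": [0.2252, -0.4108, 0.432], "hand": 0.5}, {"translation": [0.009, 0.098, 0], "dr": [0.2815, -0.5135, 0.54], "hand": 0.5}, {"translation": [0.011, 0.118, 0], "dr": [0.3378, -0.6162, 0.648], "hand": 0.5}, {"translation": [0.013, 0.137, 0], "dr": [0.3941, -0.7189, 0.756], "hand": 0.5}, {"translation": [0.0148, 0.157, 0], "dr": [0.4504, -0.8216, 0.864], "hand": 0.5}, {"translation": [0.0148, 0.157, 0], "dr": [0.4504, -0.8216, 0.864], "hand": 0.5}, {"translation": [0.0148, 0.157, 0], "dr": [0.4504, -0.8216, 0.864], "hand": 0.5}]'

```text
time_s: 29.28
position: [0.566, -0.0384, 0.1968]
orientation: [-1.688, -1.824, -0.686]
ft_force: [0.2, -0.3, -0.5]
grip_width: 0.0598
finger_force: 65.1
```

```bash
python3 - <<'E'
from h import *
p,M=stand(1,45,s=.0224,nz=.010,sg=1,dz=0)
go(p,M,"stand1")
E
```

```text
stand1 d [ 0.0016 -0.0005 -0.1314] dr [ 0.0109 -0.0018  0.0021] deg 0.6468583264883094 pos [ 0.566  -0.0384  0.1968] j [-0.5314  0.3739  1.4767  0.6223  1.7609 -0.6382] grip 0.05978162774161775 65.10574221611023
```

>>> servo_tool --moves '[{"translation": [0.0016, -0.0005, -0.04], "dr": [0.011, -0.002, 0.002], "hand": 0.5}, {"translation": [0.0016, -0.0005, -0.075], "dr": [0.011, -0.002, 0.002], "hand": 0.5}, {"translation": [0.0016, -0.0005, -0.092], "dr": [0.011, -0.002, 0.002], "hand": 0.5}, {"translation": [0.0016, -0.0005, -0.1], "dr": [0.011, -0.002, 0.002], "hand": 0.5}, {"translation": [0.0016, -0.0005, -0.105], "dr": [0.011, -0.002, 0.002], "hand": 0.5}, {"translation": [0.0016, -0.0005, -0.108], "dr": [0.011, -0.002, 0.002], "hand": 0.5}]'

```text
time_s: 30.02
position: [0.5685, -0.0389, 0.0902]
orientation: [-1.676, -1.824, -0.699]
ft_force: [0.1, 1.1, -0.9]
grip_width: 0.0598
finger_force: 65.1
```

>>> servo_tool --moves '[{"translation": [-0.001, 0, -0.008], "dr": [0, 0, 0], "hand": 0.5}, {"translation": [-0.001, 0, -0.014], "dr": [0, 0, 0], "hand": 0.5}, {"translation": [-0.001, 0, -0.019], "dr": [0, 0, 0], "hand": 0.5}, {"translation": [-0.001, 0, -0.0225], "dr": [0, 0, 0], "hand": 0.5}, {"translation": [-0.001, 0, -0.0225], "dr": [0, 0, 0], "hand": 0.5}]'

```text
time_s: 30.65
position: [0.5667, -0.0384, 0.0666]
orientation: [-1.675, -1.822, -0.698]
ft_force: [-0.6, -1.2, -0.9]
grip_width: 0.06
finger_force: 65.2
```

>>> servo_tool --moves '[{"translation": [0, 0, -0.001], "dr": [0, 0, 0], "hand": 0.5}, {"translation": [0, 0, -0.0018], "dr": [0, 0, 0], "hand": 0.5}, {"translation": [0, 0, -0.0018], "dr": [0, 0, 0], "hand": 0.5}]'

```text
time_s: 31.02
position: [0.567, -0.0386, 0.0659]
orientation: [-1.675, -1.823, -0.699]
ft_force: [-2.0, -0.6, 4.9]
grip_width: 0.0602
finger_force: 65.6
```

>>> servo_tool --moves '[{"translation": [0, 0, 0], "dr": [0, 0, 0], "hand": 0.85}, {"translation": [0, 0, 0], "dr": [0, 0, 0], "hand": 0.9}, {"translation": [0, 0, 0], "dr": [0, 0, 0], "hand": 0.9}, {"translation": [0, -0.005, 0.03], "dr": [0, 0, 0], "hand": 0.9}, {"translation": [0, -0.01, 0.08], "dr": [0, 0, 0], "hand": 0.9}, {"translation": [0, -0.03, 0.14], "dr": [0, 0, 0], "hand": 1}, {"translation": [0, -0.05, 0.15], "dr": [0, 0, 0], "hand": 1}, {"translation": [0, -0.05, 0.15], "dr": [0, 0, 0], "hand": 1}]'

```text
time_s: 32.02
position: [0.5676, -0.09, 0.2164]
orientation: [-1.678, -1.825, -0.7]
ft_force: [-0.6, 0.2, 0.0]
grip_width: 0.0848
finger_force: 0.0
```

```bash
python3 - <<'E'
from path import *
im2,si=grab("scene");cv2.imwrite("pics/s9.png",cv2.resize(im2[130:280,180:380],(800,600)))
s=ctrl.read_state();g=cv2.cvtColor(im2,cv2.COLOR_BGR2HSV)
dk=((g[...,1]<70)&(g[...,2]<150));mm=np.zeros_like(dk);mm[140:190,250:360]=1
print("scene packs",rects(dk&mm,si,.02,60), "exp A px",pix(si,[[.432,-.339,.02]]))
p,M=lie((.4315,-.339),-27.5,45,.02)
q=chk(s["position"],R.from_rotvec(s["orientation"]).as_matrix(),p+[0,0,.16],M,s["joints"],9)
E
```

```text
scene packs [(0.4314, -0.3288, 72.1, 74.8, 63.8, array([321., 165.])), (0.3763, -0.4795, 123.3, 42.2, 22.6, array([345., 142.])), (0.5783, -0.3645, 44.0, 108.6, 12.3, array([284., 148.]))] exp A px [[321.4983 162.4707]]
d [-0.1177 -0.2595 -0.0389] dr [-1.0157  1.5352 -1.6117] 140.18029031275756
0.0 [-0.6   0.42  1.39  0.61  1.83 -0.67] 0.0
0.12 [-0.61  0.38  1.4   0.51  1.81 -0.41] 0.0
0.25 [-0.61  0.37  1.39  0.4   1.8  -0.14] 0.0
0.38 [-0.61  0.39  1.35  0.29  1.82  0.13] 0.0
0.5 [-0.61  0.43  1.29  0.18  1.86  0.39] 0.0
0.62 [-0.61  0.5   1.22  0.08  1.92  0.64] 0.0
0.75 [-0.62  0.6   1.12 -0.02  2.    0.88] 0.0
0.88 [-0.64  0.71  1.01 -0.1   2.09  1.12] 0.0
1.0 [-0.67  0.83  0.88 -0.16  2.19  1.34] 0.0
```

View pics/s9.png

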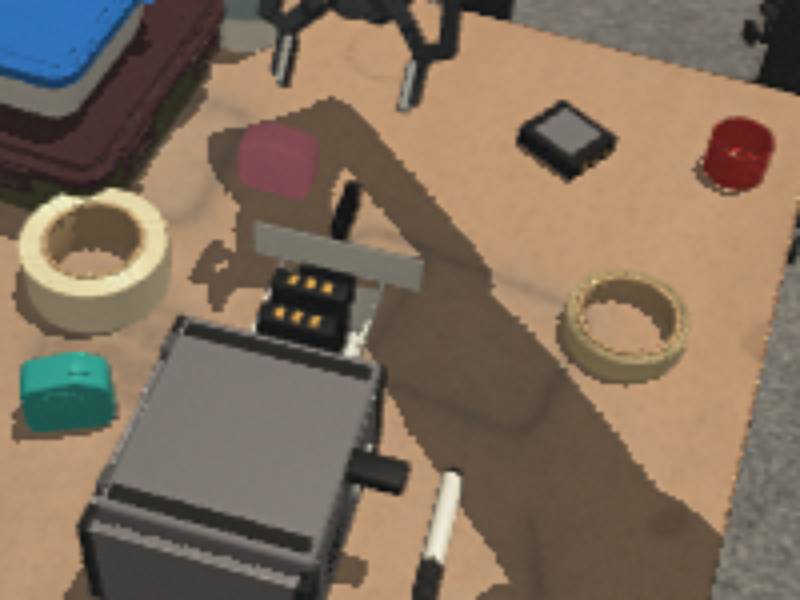

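Two packs stand in the inner and middle bays with brass contacts up. The third still lies at crop (567,140). Going to hover over it.

>>> servo_tool --moves '[{"translation": [-0.007, -0.016, 0], "dr": [-0.0635, 0.096, -0.1007], "hand": 1}, {"translation": [-0.015, -0.032, 0], "dr": [-0.127, 0.192, -0.2014], "hand": 1}, {"translation": [-0.022, -0.049, 0], "dr": [-0.1905, 0.288, -0.3021], "hand": 1}, {"translation": [-0.029, -0.065, 0], "dr": [-0.254, 0.384, -0.4028], "hand": 1}, {"translation": [-0.037, -0.081, 0], "dr": [-0.3175, 0.48, -0.5035], "hand": 1}, {"translation": [-0.044, -0.097, 0], "dr": [-0.381, 0.576, -0.6042], "hand": 1}, {"translation": [-0.052, -0.114, 0], "dr": [-0.4445, 0.672, -0.7049], "hand": 1}, {"translation": [-0.059, -0.13, 0], "dr": [-0.508, 0.768, -0.8056], "hand": 1}]'

```text
time_s: 33.08
position: [0.507, -0.2176, 0.2133]
orientation: [-2.561, -0.77, 0.193]
ft_force: [-0.1, 0.1, -0.0]
grip_width: 0.0853
finger_force: 0.0
```

>>> servo_tool --moves '[{"translation": [-0.007, -0.016, 0], "dr": [-0.0635, 0.096, -0.1007], "hand": 1}, {"translation": [-0.015, -0.032, -0.005], "dr": [-0.127, 0.192, -0.2014], "hand": 1}, {"translation": [-0.022, -0.049, -0.01], "dr": [-0.1905, 0.288, -0.3021], "hand": 1}, {"translation": [-0.029, -0.065, -0.02], "dr": [-0.254, 0.384, -0.4028], "hand": 1}, {"translation": [-0.037, -0.081, -0.03], "dr": [-0.3175, 0.48, -0.5035], "hand": 1}, {"translation": [-0.044, -0.097, -0.039], "dr": [-0.381, 0.576, -0.6042], "hand": 1}, {"translation": [-0.052, -0.114, -0.039], "dr": [-0.4445, 0.672, -0.7049], "hand": 1}, {"translation": [-0.059, -0.13, -0.039], "dr": [-0.508, 0.768, -0.8056], "hand": 1}, {"translation": [-0.059, -0.13, -0.039], "dr": [-0.508, 0.768, -0.8056], "hand": 1}, {"translation": [-0.059, -0.13, -0.039], "dr": [-0.508, 0.768, -0.8056], "hand": 1}]'

```text
time_s: 34.33
position: [0.449, -0.3474, 0.1751]
orientation: [-2.665, 0.646, 1.104]
ft_force: [-0.3, -0.7, -0.1]
grip_width: 0.0854
finger_force: 0.0
```

```bash
python3 - <<'E'
from h import *
im,i=grab("wrist","w10")
p,M=lie((.4315,-.339),-27.5,45,.02);go(p,M,"A grasp")
print("exp",pix(i,[[.4315,-.339,.02]]))
g=cv2.cvtColor(im,cv2.COLOR_BGR2HSV);m=((g[...,1]<75)&(g[...,2]<165)).astype(np.uint8);m[300:]=0
for r in rects(m,i,.02,600):print(r)
E
```

```text
A grasp d [ 0.0001 -0.0007 -0.1598] dr [-0.003   0.0015 -0.0024] deg 0.23898238258875307 pos [ 0.4492 -0.3475  0.1758] j [-0.6671  0.8387  0.8733 -0.1626  2.2001  1.3374] grip 0.08518927125684532 0.0
exp [[257.6233  67.247 ]]
(-0.0923, 0.0006, 2053.3, 982.8, 64.2, array([253., 250.]))
(0.4359, -0.3421, 47.5, 59.4, 62.8, array([259.,  55.]))
(0.3109, -0.5156, 66.4, 201.4, 84.5, array([487.,  88.]))
```

>>> servo_tool --moves '[{"translation": [0, -0.001, -0.05], "dr": [0, 0, 0], "hand": 0.95}, {"translation": [0, -0.001, -0.1], "dr": [0, 0, 0], "hand": 0.95}, {"translation": [0, -0.001, -0.14], "dr": [0, 0, 0], "hand": 0.95}, {"translation": [0, -0.001, -0.155], "dr": [0, 0, 0], "hand": 0.95}, {"translation": [0, -0.001, -0.16], "dr": [0, 0, 0], "hand": 0.95}, {"translation": [0, -0.001, -0.16], "dr": [0, 0, 0], "hand": 0.95}]'

```text
time_s: 35.12
position: [0.4498, -0.35, 0.0178]
orientation: [-2.668, 0.652, 1.102]
ft_force: [-0.6, 0.1, 0.4]
grip_width: 0.0808
finger_force: 0.0
```

>>> servo_tool --moves '[{"translation": [0, 0, 0], "dr": [0, 0, 0], "hand": 0.5}, {"translation": [0, 0, 0], "dr": [0, 0, 0], "hand": 0.5}, {"translation": [0, 0, 0], "dr": [0, 0, 0], "hand": 0.5}, {"translation": [0, 0, 0], "dr": [0, 0, 0], "hand": 0.5}]'

```text
time_s: 35.62
position: [0.45, -0.3504, 0.0183]
orientation: [-2.669, 0.653, 1.101]
ft_force: [2.7, -0.8, 6.4]
grip_width: 0.0605
finger_force: 65.5
```

>>> servo_tool --moves '[{"translation": [0, 0, 0.03], "dr": [0, 0, 0], "hand": 0.5}, {"translation": [0, 0, 0.08], "dr": [0, 0, 0], "hand": 0.5}, {"translation": [0, 0, 0.13], "dr": [0, 0, 0], "hand": 0.5}, {"translation": [0, 0, 0.18], "dr": [0, 0, 0], "hand": 0.5}, {"translation": [0, 0, 0.18], "dr": [0, 0, 0], "hand": 0.5}]'

```text
time_s: 36.25
position: [0.4508, -0.351, 0.2021]
orientation: [-2.674, 0.656, 1.092]
ft_force: [0.4, 0.0, -2.6]
grip_width: 0.0606
finger_force: 65.3
```

```bash
python3 - <<'E'
from path import *
p,M=stand(2,45,s=.0217,nz=.0083,sg=1,dz=.13)
s=ctrl.read_state();print(s["grip_width"])
chk(s["position"],R.from_rotvec(s["orientation"]).as_matrix(),p,M,s["joints"],5)
E
```

```text
0.06059287172173213
d [ 0.1194  0.2797 -0.0074] dr [ 1.0108 -1.5232  1.6165] 139.81781358749572
0.0 [-0.67  0.81  0.86 -0.17  2.23  1.33] 0.0
0.25 [-0.62  0.58  1.12 -0.01  2.01  0.89] 0.0
0.5 [-0.6   0.42  1.3   0.19  1.86  0.4 ] 0.0
0.75 [-0.6   0.37  1.41  0.41  1.78 -0.13] 0.0
1.0 [-0.57  0.43  1.42  0.61  1.79 -0.67] 0.0
```

Sixteen steps of dr (0.0632, −0.0952, 0.101) and translation (0.0075, 0.0175, 0).

>>> servo_tool --moves '[{"translation": [0.0075, 0.0175, 0], "dr": [0.0632, -0.0952, 0.101], "hand": 0.5}, {"translation": [0.015, 0.035, 0], "dr": [0.1264, -0.1904, 0.202], "hand": 0.5}, {"translation": [0.0225, 0.0525, 0], "dr": [0.1896, -0.2856, 0.303], "hand": 0.5}, {"translation": [0.03, 0.07, 0], "dr": [0.2528, -0.3808, 0.404], "hand": 0.5}, {"translation": [0.0375, 0.0875, 0], "dr": [0.316, -0.476, 0.505], "hand": 0.5}, {"translation": [0.045, 0.105, 0], "dr": [0.3792, -0.5712, 0.606], "hand": 0.5}, {"translation": [0.0525, 0.1225, 0], "dr": [0.4424, -0.6664, 0.707], "hand": 0.5}, {"translation": [0.06, 0.14, 0], "dr": [0.5056, -0.7616, 0.808], "hand": 0.5}]'

```text
time_s: 37.25
position: [0.5088, -0.2086, 0.1954]
orientation: [-2.562, -0.781, 0.192]
ft_force: [-0.1, 0.8, -1.6]
grip_width: 0.0602
finger_force: 65.2
```

>>> servo_tool --moves '[{"translation": [0.0075, 0.0175, 0], "dr": [0.0632, -0.0952, 0.101], "hand": 0.5}, {"translation": [0.015, 0.035, 0], "dr": [0.1264, -0.1904, 0.202], "hand": 0.5}, {"translation": [0.0225, 0.0525, 0], "dr": [0.1896, -0.2856, 0.303], "hand": 0.5}, {"translation": [0.03, 0.07, 0], "dr": [0.2528, -0.3808, 0.404], "hand": 0.5}, {"translation": [0.0375, 0.0875, 0], "dr": [0.316, -0.476, 0.505], "hand": 0.5}, {"translation": [0.045, 0.105, 0], "dr": [0.3792, -0.5712, 0.606], "hand": 0.5}, {"translation": [0.0525, 0.1225, 0], "dr": [0.4424, -0.6664, 0.707], "hand": 0.5}, {"translation": [0.0595, 0.14, -0.007], "dr": [0.5056, -0.7616, 0.808], "hand": 0.5}, {"translation": [0.0595, 0.14, -0.007], "dr": [0.5056, -0.7616, 0.808], "hand": 0.5}, {"translation": [0.0595, 0.14, -0.007], "dr": [0.5056, -0.7616, 0.808], "hand": 0.5}]'

```text
time_s: 38.5
position: [0.5681, -0.0699, 0.1889]
orientation: [-1.687, -1.825, -0.684]
ft_force: [-0.4, 0.2, -1.3]
grip_width: 0.0601
finger_force: 65.3
```

```bash
python3 - <<'E'
from h import *
p,M=stand(2,45,s=.0217,nz=.0083,sg=1,dz=0)
go(p,M,"stand2")
E
```

```text
stand2 d [ 0.0021 -0.0014 -0.1242] dr [ 0.0116 -0.0022  0.0002] deg 0.6788353750765335 pos [ 0.5681 -0.0699  0.1889] j [-0.5698  0.4236  1.4283  0.6038  1.7821 -0.671 ] grip 0.060063278022746504 65.2824604511261
```

>>> servo_tool --moves '[{"translation": [0.002, -0.0014, -0.04], "dr": [0.0116, -0.002, 0], "hand": 0.5}, {"translation": [0.002, -0.0014, -0.075], "dr": [0.0116, -0.002, 0], "hand": 0.5}, {"translation": [0.002, -0.0014, -0.086], "dr": [0.0116, -0.002, 0], "hand": 0.5}, {"translation": [0.002, -0.0014, -0.093], "dr": [0.0116, -0.002, 0], "hand": 0.5}, {"translation": [0.002, -0.0014, -0.098], "dr": [0.0116, -0.002, 0], "hand": 0.5}, {"translation": [0.002, -0.0014, -0.101], "dr": [0.0116, -0.002, 0], "hand": 0.5}]'

```text
time_s: 39.25
position: [0.5709, -0.0712, 0.089]
orientation: [-1.676, -1.823, -0.699]
ft_force: [-0.5, 0.3, -1.6]
grip_width: 0.0604
finger_force: 65.2
```

>>> servo_tool --moves '[{"translation": [-0.0005, 0, -0.008], "dr": [0, 0, 0], "hand": 0.5}, {"translation": [-0.0005, 0, -0.014], "dr": [0, 0, 0], "hand": 0.5}, {"translation": [-0.0005, 0, -0.019], "dr": [0, 0, 0], "hand": 0.5}, {"translation": [-0.0005, 0, -0.023], "dr": [0, 0, 0], "hand": 0.5}, {"translation": [-0.0005, 0, -0.0245], "dr": [0, 0, 0], "hand": 0.5}, {"translation": [-0.0005, 0, -0.0245], "dr": [0, 0, 0], "hand": 0.5}]'

```text
time_s: 40.0
position: [0.5698, -0.0708, 0.0648]
orientation: [-1.674, -1.822, -0.699]
ft_force: [-4.4, 0.5, 6.6]
grip_width: 0.0604
finger_force: 65.9
```

>>> servo_tool --moves '[{"translation": [0, 0, 0], "dr": [0, 0, 0], "hand": 0.85}, {"translation": [0, 0, 0], "dr": [0, 0, 0], "hand": 0.9}, {"translation": [0, 0, 0], "dr": [0, 0, 0], "hand": 0.9}, {"translation": [0, -0.005, 0.03], "dr": [0, 0, 0], "hand": 0.9}, {"translation": [0, -0.01, 0.08], "dr": [0, 0, 0], "hand": 0.9}, {"translation": [0, -0.06, 0.12], "dr": [0, 0, 0], "hand": 1}, {"translation": [0, -0.11, 0.12], "dr": [0, 0, 0], "hand": 0}, {"translation": [0, -0.13, 0.12], "dr": [0, 0, 0], "hand": 0}, {"translation": [0, -0.13, 0.12], "dr": [0, 0, 0], "hand": 0}]'

```text
time_s: 41.12
position: [0.5698, -0.2023, 0.1832]
orientation: [-1.678, -1.82, -0.699]
ft_force: [-0.7, -0.2, -0.2]
grip_width: 0.0324
finger_force: 0.0
```

```bash
python3 - <<'E'
from path import *
s=ctrl.read_state();t=np.radians(4.6);y=np.array([np.cos(t),np.sin(t),0]);D=np.c_[np.cross(y,[0,0,-1]),y,[0,0,-1]]
chk(s["position"],R.from_rotvec(s["orientation"]).as_matrix(),np.array([.579,-.20,.12]),D,s["joints"],3)
im2,si=grab("scene");im3,_=grab("top");cv2.imwrite("pics/s11.png",np.hstack([cv2.resize(im2[170:250,225:305],(400,400)),cv2.resize(im3[150:220,210:280],(400,400))]))
E
```

```text
d [ 0.0092  0.0023 -0.0632] dr [-0.7841 -0.0606 -0.0009] 45.060026541322614
0.0 [-0.72  0.62  1.18  0.55  1.91 -0.77] 0.0
0.5 [-0.6   0.41  1.39  0.3   1.6  -0.71] 0.0
1.0 [-0.42  0.25  1.58 -0.    1.31 -0.5 ] 0.0
```

View pics/s11.png

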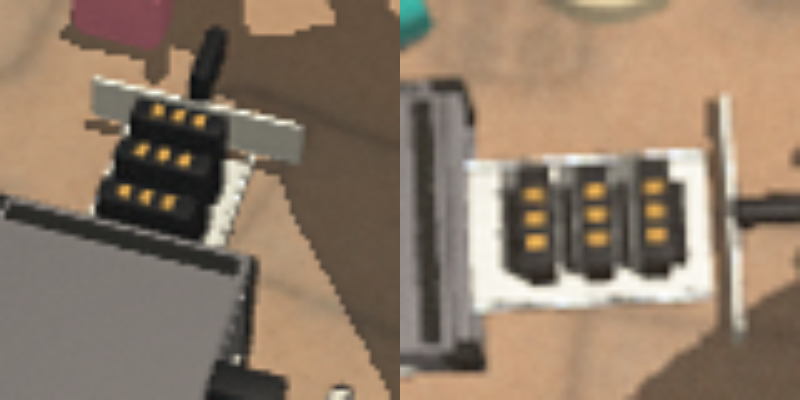

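All three packs stand in the bays with brass up and the drawer is clear. Next I push it shut with closed fingers on the fin's end.

>>> servo_tool --moves '[{"translation": [0.002, 0.0, 0], "dr": [-0.16, -0.012, 0], "hand": 0}, {"translation": [0.004, 0.0, -0.01], "dr": [-0.32, -0.024, 0], "hand": 0}, {"translation": [0.006, 0.0, -0.03], "dr": [-0.48, -0.036, 0], "hand": 0}, {"translation": [0.009, 0.0, -0.05], "dr": [-0.64, -0.05, 0], "hand": 0}, {"translation": [0.009, 0.0, -0.063], "dr": [-0.784, -0.06, -0.001], "hand": 0}, {"translation": [0.009, 0.0, -0.1], "dr": [-0.784, -0.06, -0.001], "hand": 0}, {"translation": [0.009, 0.0, -0.131], "dr": [-0.784, -0.06, -0.001], "hand": 0}, {"translation": [0.009, 0.0, -0.131], "dr": [-0.784, -0.06, -0.001], "hand": 0}]'

```text
time_s: 42.22
position: [0.5761, -0.198, 0.0493]
orientation: [-2.121, -2.306, 0.005]
ft_force: [0.6, 0.1, 0.3]
grip_width: -0.0003
finger_force: 0.0
```

>>> servo_tool --moves '[{"translation": [-0.0015, 0.015, 0], "dr": [0, 0, 0], "hand": 0}, {"translation": [-0.0024, 0.03, 0], "dr": [0, 0, 0], "hand": 0}, {"translation": [-0.0032, 0.04, 0], "dr": [0, 0, 0], "hand": 0}, {"translation": [-0.004, 0.05, 0], "dr": [0, 0, 0], "hand": 0}, {"translation": [-0.005, 0.06, 0], "dr": [0, 0, 0], "hand": 0}]'

```text
time_s: 42.85
position: [0.5742, -0.1404, 0.0531]
orientation: [-2.129, -2.31, 0.001]
ft_force: [0.5, -1.5, 1.4]
grip_width: 0.0001
finger_force: 1.4
```

>>> servo_tool --moves '[{"translation": [-0.001, 0.01, 0], "dr": [0, 0, 0], "hand": 0}, {"translation": [-0.002, 0.021, 0], "dr": [0, 0, 0], "hand": 0}, {"translation": [-0.0025, 0.032, 0], "dr": [0, 0, 0], "hand": 0}, {"translation": [-0.0035, 0.043, 0], "dr": [0, 0, 0], "hand": 0}, {"translation": [-0.0043, 0.054, 0], "dr": [0, 0, 0], "hand": 0}, {"translation": [-0.0052, 0.065, 0], "dr": [0, 0, 0], "hand": 0}, {"translation": [-0.006, 0.076, 0], "dr": [0, 0, 0], "hand": 0}, {"translation": [-0.007, 0.087, 0], "dr": [0, 0, 0], "hand": 0}, {"translation": [-0.008, 0.098, 0], "dr": [0, 0, 0], "hand": 0}, {"translation": [-0.0088, 0.11, 0], "dr": [0, 0, 0], "hand": 0}]'

```text
time_s: 44.1
position: [0.5648, -0.0302, 0.0525]
orientation: [-2.128, -2.309, 0.002]
ft_force: [-0.4, -2.5, -0.8]
grip_width: 0.0001
finger_force: 0.9
```

>>> servo_tool --moves '[{"translation": [-0.0004, 0.005, 0], "dr": [0, 0, 0], "hand": 0}, {"translation": [-0.0008, 0.01, 0], "dr": [0, 0, 0], "hand": 0}, {"translation": [-0.0011, 0.014, 0], "dr": [0, 0, 0], "hand": 0}, {"translation": [-0.0011, 0.014, 0], "dr": [0, 0, 0], "hand": 0}]'

```text
time_s: 44.6
position: [0.564, -0.0174, 0.0527]
orientation: [-2.129, -2.31, 0.003]
ft_force: [0.4, -3.8, -0.9]
grip_width: -0.0
finger_force: 2.1
```

>>> servo_tool --moves '[{"translation": [-0.0003, 0.004, 0], "dr": [0, 0, 0], "hand": 0}, {"translation": [-0.0006, 0.008, 0], "dr": [0, 0, 0], "hand": 0}, {"translation": [-0.0006, 0.008, 0], "dr": [0, 0, 0], "hand": 0}]'

```text
time_s: 44.98
position: [0.564, -0.017, 0.0529]
orientation: [2.126, 2.302, -0.015]
ft_force: [1.1, -39.9, -5.1]
grip_width: 0.0001
finger_force: 20.2
```

>>> servo_tool --moves '[{"translation": [0.0, -0.01, 0], "dr": [0, 0, 0], "hand": 0}, {"translation": [0.001, -0.03, 0], "dr": [0, 0, 0], "hand": 0}, {"translation": [0.001, -0.05, 0.04], "dr": [0, 0, 0], "hand": 0}, {"translation": [0.0, -0.05, 0.1], "dr": [0, 0, 0], "hand": 0}, {"translation": [0.0, -0.05, 0.16], "dr": [0, 0, 0], "hand": 0.6}, {"translation": [-0.03, -0.02, 0.2], "dr": [0, 0, 0], "hand": 0.6}, {"translation": [-0.06, 0.02, 0.2], "dr": [0, 0, 0], "hand": 0.6}, {"translation": [-0.06, 0.02, 0.2], "dr": [0, 0, 0], "hand": 0.6}]'

```text
time_s: 45.98
position: [0.5025, 0.0131, 0.2537]
orientation: [-2.125, -2.313, -0.001]
ft_force: [0.9, -0.6, -0.2]
grip_width: 0.0515
finger_force: 0.0
```

```bash
cat >> h.py <<'E'
H=np.array([.629,.142,.104])
def arc(phi,al,sg,yaw=UY,r=.176,back=0,off=0):
    x=np.array([np.cos(np.radians(yaw)),np.sin(np.radians(yaw)),0]);z=np.array([0,0,1.]);y=np.cross(z,x)
    f,a=np.radians(phi),np.radians(al)
    g=H+r*(-np.cos(f)*x+np.sin(f)*z)
    t=np.cos(a)*x-np.sin(a)*z
    return g+t*(.008-back), np.c_[np.cross(sg*y,t),sg*y,t]
E
python3 - <<'E'
from path import *
for sg in(1,-1):
  q=None
  for phi,al,b in((0,45,.08),(0,45,0),(20,52,0),(40,60,0),(60,70,0),(80,80,0),(105,90,0),(105,90,.1)):
    p,M=arc(phi,al,sg,back=b);q,e=ik(p,M,Rc,P,Q0 if q is None else [q]);print(sg,phi,al,b,p,q.round(2),round(e,3))
t,j=grab("top","top12")
cv2.imwrite("pics/t12.png",cv2.resize(t[150:250,145:245],(600,600),interpolation=cv2.INTER_CUBIC))
g=cv2.cvtColor(t,cv2.COLOR_BGR2GRAY);print(ctrl.read_state()["position"]);print(g[208:228,193].tolist());print(g[216,183:205].tolist())
im,i=grab("wrist","w12")
E
```

```text
1 0 45 0.08 [0.4028 0.1238 0.1549] [ 0.43 -0.83  2.47 -0.35  1.02 -1.06] 0.275
1 0 45 0 [0.4592 0.1283 0.0983] [ 0.35 -0.57  2.47 -0.39  0.69 -1.03] 0.207
1 20 52 0 [0.4691 0.1291 0.1579] [ 0.24 -0.76  2.47 -0.15  0.82 -1.34] 0.04
1 40 60 0 [0.4986 0.1315 0.2102] [ 0.2  -0.6   2.25 -0.07  0.97 -1.43] 0.0
1 60 70 0 [0.544  0.1352 0.2489] [ 0.17 -0.31  1.92 -0.03  1.18 -1.47] 0.0
1 80 80 0 [0.5999 0.1397 0.2694] [ 0.15  0.    1.58 -0.01  1.38 -1.5 ] 0.0
1 105 90 0 [0.6744 0.1457 0.266 ] [ 0.14  0.37  1.17  0.    1.6  -1.51] 0.0
1 105 90 0.1 [0.6744 0.1457 0.366 ] [ 0.14  0.37  0.98  0.    1.79 -1.51] 0.0
-1 0 45 0.08 [0.4028 0.1238 0.1549] [ 0.43 -0.83  2.47 -0.35  1.02  2.08] 0.275
-1 0 45 0 [0.4592 0.1283 0.0983] [ 0.35 -0.57  2.47 -0.39  0.69  2.11] 0.207
-1 20 52 0 [0.4691 0.1291 0.1579] [ 0.24 -0.76  2.47 -0.15  0.82  1.8 ] 0.04
-1 40 60 0 [0.4986 0.1315 0.2102] [ 0.2  -0.6   2.25 -0.07  0.97  1.71] 0.0
-1 60 70 0 [0.544  0.1352 0.2489] [ 0.17 -0.31  1.92 -0.03  1.18  1.67] 0.0
-1 80 80 0 [0.5999 0.1397 0.2694] [ 0.15  0.    1.58 -0.01  1.38  1.64] 0.0
-1 105 90 0 [0.6744 0.1457 0.266 ] [0.14 0.37 1.17 0.   1.6  1.63] 0.0
-1 105 90 0.1 [0.6744 0.1457 0.366 ] [0.14 0.37 0.98 0.   1.79 1.63] 0.0
[0.5031 0.0119 0.2532]
[123, 127, 131, 132, 100, 61, 58, 61, 60, 60, 59, 67, 61, 63, 63, 66, 53, 74, 135, 167]
[146, 103, 101, 101, 102, 97, 100, 99, 93, 68, 60, 64, 64, 45, 110, 134, 142, 148, 143, 111, 86, 83]
```

```bash
python3 - <<'E'
import re
t=open("h.py").read().replace("return g+t*(.008-back)","return g+t*(-back)").replace("r=.176","r=.182");open("h.py","w").write(t)
E
python3 - <<'E'
from path import *
t=cv2.imread("pics/top12.png");j=imaging.camera_info("top");g=cv2.cvtColor(t,cv2.COLOR_BGR2GRAY).astype(int)
print(g[221,184:203].tolist(), g[223,184:203].tolist())
print([g[214:230,c].tolist() for c in(191,192,194)])
for r in(225,226):print(onz(j,(193,r),.1105),onz(j,(193,r),.0975))
for a0 in(65,72,80):
  q=None
  for phi,al,b in((0,a0,.08),(0,a0,0),(20,a0,0),(40,a0,0),(60,max(a0,75),0),(80,82,0),(105,90,0)):
    p,M=arc(phi,al,1,back=b);q,e=ik(p,M,Rc,P,Q0 if q is None else [q]);print(a0,phi,al,b,p,q.round(2),round(e,3))
i=imaging.camera_info("wrist");print(pix(i,[H-[.18,.014,0],H-[.15,.012,0]]))
E
```

```text
[95, 103, 100, 101, 102, 104, 98, 71, 58, 63, 68, 68, 47, 125, 160, 162, 163, 121, 86] [100, 101, 103, 101, 100, 102, 92, 67, 60, 66, 67, 73, 51, 107, 154, 162, 166, 119, 85]
[[104, 93, 93, 84, 81, 77, 79, 71, 66, 67, 59, 80, 137, 167, 132, 89], [77, 72, 68, 64, 60, 60, 59, 58, 62, 60, 50, 73, 139, 168, 131, 79], [63, 63, 64, 63, 65, 68, 67, 68, 66, 67, 54, 70, 134, 166, 129, 85]]
[0.434  0.1262 0.1105] [0.4349 0.1281 0.0975]
[0.4309 0.1261 0.1105] [0.4317 0.1279 0.0975]
65 0 65 0.08 [0.4139 0.1247 0.1765] [ 0.22 -0.82  2.4  -0.07  1.12 -1.41] 0.0
65 0 65 0 [0.4476 0.1274 0.104 ] [ 0.21 -0.58  2.41 -0.07  0.88 -1.41] 0.0
65 20 65 0 [0.4585 0.1283 0.1662] [ 0.2  -0.62  2.31 -0.06  1.02 -1.43] 0.0
65 40 65 0 [0.49   0.1308 0.221 ] [ 0.19 -0.55  2.17 -0.05  1.09 -1.44] 0.0
65 60 75 0 [0.5383 0.1347 0.2616] [ 0.17 -0.25  1.83 -0.02  1.29 -1.48] 0.0
65 80 82 0 [0.5975 0.1395 0.2832] [ 0.15  0.02  1.53 -0.01  1.45 -1.5 ] 0.0
65 105 90 0 [0.676  0.1458 0.2798] [ 0.14  0.37  1.14  0.    1.63 -1.51] 0.0
72 0 72 0.08 [0.4229 0.1254 0.1801] [ 0.2  -0.63  2.27 -0.04  1.19 -1.44] 0.0
72 0 72 0 [0
[... 320 characters left out ...]
832] [ 0.15  0.02  1.53 -0.01  1.45 -1.5 ] 0.0
72 105 90 0 [0.676  0.1458 0.2798] [ 0.14  0.37  1.14  0.    1.63 -1.51] 0.0
80 0 80 0.08 [0.4337 0.1263 0.1828] [ 0.18 -0.43  2.11 -0.02  1.29 -1.46] 0.0
80 0 80 0 [0.4476 0.1274 0.104 ] [ 0.18 -0.3   2.16 -0.02  1.11 -1.46] 0.0
80 20 80 0 [0.4585 0.1283 0.1662] [ 0.18 -0.34  2.07 -0.02  1.23 -1.47] 0.0
80 40 80 0 [0.49   0.1308 0.221 ] [ 0.17 -0.28  1.93 -0.02  1.32 -1.48] 0.0
80 60 80 0 [0.5383 0.1347 0.2616] [ 0.16 -0.16  1.75 -0.01  1.38 -1.49] 0.0
80 80 82 0 [0.5975 0.1395 0.2832] [ 0.15  0.02  1.53 -0.01  1.45 -1.5 ] 0.0
80 105 90 0 [0.676  0.1458 0.2798] [ 0.14  0.37  1.14  0.    1.63 -1.51] 0.0
[[203.9998  40.6608]
 [239.4537  41.1004]]
```

```bash
python3 - <<'E'
from path import *
s=ctrl.read_state();p,M=arc(0,72,1,back=.09)
chk(s["position"],R.from_rotvec(s["orientation"]).as_matrix(),p+[0,0,.02],M,s["joints"],5)
E
```

```text
d [-0.0836  0.114  -0.0433] dr [-0.2248 -0.2666  1.5544] 91.27333978248475
0.0 [-0.08 -0.14  1.73 -0.    1.54 -0.16] 0.0
0.25 [ 0.01 -0.26  1.86 -0.04  1.46 -0.46] 0.0
0.5 [ 0.09 -0.39  1.99 -0.07  1.38 -0.77] 0.0
0.75 [ 0.15 -0.52  2.11 -0.07  1.31 -1.09] 0.0
1.0 [ 0.2  -0.66  2.23 -0.04  1.26 -1.44] 0.0
```

>>> servo_tool --moves '[{"translation": [-0.008, 0.011, 0], "dr": [-0.022, -0.027, 0.155], "hand": 0.6}, {"translation": [-0.017, 0.023, 0], "dr": [-0.045, -0.053, 0.311], "hand": 0.6}, {"translation": [-0.025, 0.034, 0], "dr": [-0.067, -0.08, 0.466], "hand": 0.6}, {"translation": [-0.033, 0.046, 0], "dr": [-0.09, -0.107, 0.622], "hand": 0.6}, {"translation": [-0.042, 0.057, 0], "dr": [-0.112, -0.133, 0.777], "hand": 0.6}, {"translation": [-0.05, 0.068, 0], "dr": [-0.135, -0.16, 0.933], "hand": 0.6}, {"translation": [-0.058, 0.08, 0], "dr": [-0.157, -0.187, 1.088], "hand": 0.6}, {"translation": [-0.067, 0.091, -0.01], "dr": [-0.18, -0.213, 1.243], "hand": 0.6}, {"translation": [-0.075, 0.103, -0.03], "dr": [-0.202, -0.24, 1.4], "hand": 0.6}, {"translation": [-0.084, 0.114, -0.043], "dr": [-0.225, -0.267, 1.554], "hand": 0.6}]'

```text
time_s: 47.32
position: [0.4193, 0.1248, 0.2085]
orientation: [-0.117, 2.825, 0.016]
ft_force: [-0.9, 0.2, -0.7]
grip_width: 0.0507
finger_force: 0.0
```

```bash
python3 - <<'E'
from h import *
im,i=grab("wrist","w13");s=ctrl.read_state();print(s["position"],s["joints"])
p,M=arc(0,72,1);go(p,M)
print(pix(i,[H-[.19,.0152,-.0065],H-[.15,.012,-.0075],H,p]))
g=cv2.cvtColor(im,cv2.COLOR_BGR2GRAY)
m=(g<75).astype(np.uint8);
for c in cv2.findContours(m,0,1)[0]:
    if cv2.contourArea(c)>150: print(cv2.boundingRect(c),cv2.contourArea(c))
np.save("w13T.npy",i["camera_from_world"])
E
```

```text
[0.4175 0.1254 0.2061] [ 0.2046 -0.6592  2.2396 -0.0395  1.2522 -1.4505]
 d [ 0.0301  0.002  -0.1021] dr [ 0.003  -0.0025 -0.0102] deg 0.6238027863909832 pos [0.4175 0.1254 0.2061] j [ 0.2046 -0.6592  2.2396 -0.0395  1.2522 -1.4505] grip 0.051345221659906445 0.0
[[256.5954 180.1825]
 [256.4195 220.9956]
 [255.9784 318.2149]
 [256.4565 184.9698]]
(133, 228, 29, 21) 470.0
(0, 221, 512, 163) 46674.5
(432, 190, 21, 33) 498.5
(244, 167, 32, 47) 1318.5
(277, 165, 34, 22) 597.5
(155, 157, 36, 53) 862.5
(323, 154, 41, 56) 992.0
(278, 90, 34, 18) 430.0
(434, 59, 20, 26) 298.5
(461, 46, 51, 33) 753.5
(418, 43, 28, 36) 267.5
(449, 17, 63, 37) 706.0
```

View pics/w13.png

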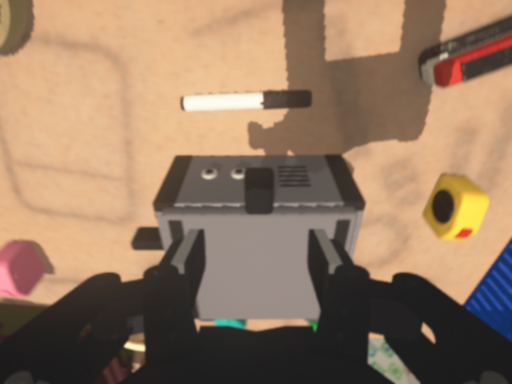

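The tab spans (244–274, 167–214) with its root at row ≈212. That puts the hinge about 7 mm nearer than assumed, at x≈0.622, which matches the top view. The drawer is shut (fin at (147,238)), and the tape stands clear on the right. I'll go to the tab.

>>> servo_tool --moves '[{"translation": [0.008, 0.002, -0.034], "dr": [0, 0, -0.01], "hand": 0.6}, {"translation": [0.015, 0.002, -0.068], "dr": [0, 0, -0.01], "hand": 0.6}, {"translation": [0.023, 0.003, -0.102], "dr": [0.0, 0, -0.01], "hand": 0.6}, {"translation": [0.023, 0.003, -0.102], "dr": [0.0, 0, -0.01], "hand": 0.6}, {"translation": [0.023, 0.003, -0.102], "dr": [0.0, 0, -0.01], "hand": 0.6}]'

```text
time_s: 48.0
position: [0.4432, 0.1278, 0.1089]
orientation: [-0.095, 2.825, 0.015]
ft_force: [0.8, -0.0, 0.3]
grip_width: 0.0513
finger_force: 0.0
```

>>> servo_tool --moves '[{"translation": [0, 0, 0], "dr": [0, 0, 0], "hand": 0}, {"translation": [0, 0, 0], "dr": [0, 0, 0], "hand": 0}, {"translation": [0, 0, 0], "dr": [0, 0, 0], "hand": 0}, {"translation": [0, 0, 0], "dr": [0, 0, 0], "hand": 0}]' --newtons 25

```text
time_s: 48.5
position: [0.4434, 0.1282, 0.1096]
orientation: [-0.097, 2.823, 0.015]
ft_force: [-1.8, -2.3, 5.6]
grip_width: 0.0237
finger_force: 27.1
```

```bash
cat > arcrows.py <<'E'
import numpy as np,sys
r=.179;p0=np.radians(1.8)
def d(f,f0):
    f,f0=np.radians(f)+p0,np.radians(f0)+p0
    h=-r*(np.cos(f)-np.cos(f0));return [round(h*.9968,4),round(h*.0802,4),round(r*(np.sin(f)-np.sin(f0)),4)]
for a,b in((0,40),(40,80),(80,105)):
    print([d(f,a) for f in range(a+5,b+1,5)])
E
python3 arcrows.py
```

```text
[[np.float64(0.0012), np.float64(0.0001), np.float64(0.0156)], [np.float64(0.0037), np.float64(0.0003), np.float64(0.031)], [np.float64(0.0075), np.float64(0.0006), np.float64(0.0461)], [np.float64(0.0127), np.float64(0.001), np.float64(0.0609)], [np.float64(0.0191), np.float64(0.0015), np.float64(0.0751)], [np.float64(0.0267), np.float64(0.0021), np.float64(0.0887)], [np.float64(0.0355), np.float64(0.0029), np.float64(0.1016)], [np.float64(0.0453), np.float64(0.0036), np.float64(0.1137)]]
[[np.float64(0.0109), np.float64(0.0009), np.float64(0.0112)], [np.float64(0.0227), np.float64(0.0018), np.float64(0.0214)], [np.float64(0.0353), np.float64(0.0028), np.float64(0.0305)], [np.float64(0.0487), np.float64(0.0039), np.float64(0.0384)], [np.float64(0.0627), np.float64(0.005), np.float64(0.0452)], [np.float64(0.0773), np.float64(0.0062), np.float64(0.0507)], [np.float64(0.0923), np.float64(0.0074), np.float64(0.055)], [np.float64(0.1076), np.float64(0.0087), np.float64(0.0579)]]
[[np.float64(0.0155), np.float64(0.0012), np.float64(0.0016)], [np.float64(0.0311), np.float64(0.0025), np.float64(0.0017)], [np.float64(0.0466), np.float64(0.0037), np.float64(0.0006)], [np.float64(0.0619), np.float64(0.005), np.float64(-0.002)], [np.float64(0.077), np.float64(0.0062), np.float64(-0.0058)]]
```

>>> servo_tool --moves '[{"translation": [0.0012, 0.0001, 0.0156], "dr": [0, 0.017, 0], "hand": 0}, {"translation": [0.0037, 0.0003, 0.031], "dr": [-0.003, 0.035, 0], "hand": 0}, {"translation": [0.0075, 0.0006, 0.0461], "dr": [-0.004, 0.052, 0], "hand": 0}, {"translation": [0.0127, 0.001, 0.0609], "dr": [-0.006, 0.07, 0], "hand": 0}, {"translation": [0.0191, 0.0015, 0.0751], "dr": [-0.007, 0.087, 0], "hand": 0}, {"translation": [0.0267, 0.0021, 0.0887], "dr": [-0.008, 0.105, 0], "hand": 0}, {"translation": [0.0355, 0.0029, 0.1016], "dr": [-0.01, 0.122, 0], "hand": 0}, {"translation": [0.0453, 0.0036, 0.1137], "dr": [-0.011, 0.14, 0], "hand": 0}]'

```text
time_s: 49.5
position: [0.4865, 0.1316, 0.2212]
orientation: [-0.103, 2.969, 0.006]
ft_force: [-3.4, -0.8, -3.2]
grip_width: 0.0231
finger_force: 24.6
```

>>> servo_tool --moves '[{"translation": [0.0109, 0.0009, 0.0112], "dr": [-0.002, 0.026, 0], "hand": 0}, {"translation": [0.0227, 0.0018, 0.0214], "dr": [-0.004, 0.052, 0], "hand": 0}, {"translation": [0.0353, 0.0028, 0.0305], "dr": [-0.006, 0.078, 0], "hand": 0}, {"translation": [0.0487, 0.0039, 0.0384], "dr": [-0.008, 0.104, 0], "hand": 0}, {"translation": [0.0627, 0.005, 0.0452], "dr": [-0.01, 0.13, 0], "hand": 0}, {"translation": [0.0773, 0.0062, 0.0507], "dr": [-0.012, 0.156, 0], "hand": 0}, {"translation": [0.0923, 0.0074, 0.055], "dr": [-0.015, 0.182, 0], "hand": 0}, {"translation": [0.1076, 0.0087, 0.0579], "dr": [-0.017, 0.208, 0], "hand": 0}]'

```text
time_s: 50.5
position: [0.5952, 0.1405, 0.2809]
orientation: [0.108, -3.104, 0.009]
ft_force: [-3.2, -0.9, 2.2]
grip_width: 0.0227
finger_force: 24.5
```

>>> servo_tool --moves '[{"translation": [0.0155, 0.0012, 0.0016], "dr": [-0.002, 0.028, 0], "hand": 0}, {"translation": [0.0311, 0.0025, 0.0017], "dr": [-0.004, 0.056, 0], "hand": 0}, {"translation": [0.0466, 0.0037, 0.0006], "dr": [-0.007, 0.084, 0], "hand": 0}, {"translation": [0.0619, 0.005, -0.002], "dr": [-0.009, 0.112, 0], "hand": 0}, {"translation": [0.077, 0.0062, -0.0058], "dr": [-0.011, 0.14, 0], "hand": 0}, {"translation": [0.077, 0.0062, -0.0058], "dr": [-0.011, 0.14, 0], "hand": 0}, {"translation": [0.077, 0.0062, -0.0058], "dr": [-0.011, 0.14, 0], "hand": 0}]'

```text
time_s: 51.38
position: [0.6726, 0.1464, 0.2738]
orientation: [0.103, -2.966, 0.018]
ft_force: [2.7, -1.5, -0.1]
grip_width: 0.0
finger_force: 1.4
```

```bash
python3 - <<'E'
from h import *
s=ctrl.read_state();p=s["position"];print(p,s["ft_force"],s["joints"])
a=np.degrees(np.arctan2(p[2]-.104,(.622-p[0])/.9968));print("tcp angle",a, "phi~",a-1.8,R.from_rotvec(s["orientation"]).as_matrix()[:,2])
im,i=grab("scene");t,j=grab("top");cv2.imwrite("pics/s14.png",im);cv2.imwrite("pics/t14.png",t)
x=np.array([.9968,.0802,0]);h=np.array([.622,.143,.104])
for ph in(100,105,110):
    f=np.radians(ph);u=-np.cos(f)*x+np.array([0,0,np.sin(f)]);y=np.array([-.0802,.9968,0])
    print(ph,pix(i,[h+.15*u+.085*y,h+.15*u-.085*y]).round(1).tolist())
E
```

```text
[0.6726 0.1464 0.2738] [ 2.7315 -1.5117 -0.0793] [ 0.1369  0.5431  0.9381  0.0061  1.8341 -1.502 ]
tcp angle 106.647648369483 phi~ 104.847648369483 [-0.172  -0.0177 -0.9849]
100 [[186.6, 221.0], [214.0, 172.0]]
105 [[181.8, 220.4], [209.6, 171.8]]
110 [[177.2, 220.1], [205.4, 171.8]]
```

Grip width is 0, so the tab slipped out during the last stretch. I'll back straight off, then measure the lid angle numerically because the picture budget is used up.

>>> servo_tool --moves '[{"translation": [0.004, 0.0004, 0.02], "dr": [0, 0, 0], "hand": 0}, {"translation": [0.007, 0.001, 0.04], "dr": [0, 0, 0], "hand": 0}, {"translation": [0.017, 0.002, 0.1], "dr": [0, 0, 0], "hand": 0}, {"translation": [-0.03, -0.0, 0.13], "dr": [0.01, -0.1, 0], "hand": 0.6}, {"translation": [-0.08, -0.06, 0.13], "dr": [0.01, -0.14, 0], "hand": 0.6}, {"translation": [-0.13, -0.12, 0.13], "dr": [0.01, -0.14, 0], "hand": 0.6}, {"translation": [-0.15, -0.18, 0.13], "dr": [0.01, -0.14, 0], "hand": 0.6}, {"translation": [-0.17, -0.24, 0.13], "dr": [0.01, -0.14, 0], "hand": 0.6}, {"translation": [-0.17, -0.26, 0.13], "dr": [0.01, -0.14, 0], "hand": 0.6}]'

```text
time_s: 52.6
position: [0.5003, -0.1141, 0.404]
orientation: [0.109, -3.106, 0.01]
ft_force: [0.8, -0.5, -0.7]
grip_width: 0.0512
finger_force: 0.0
```

```bash
cat > lid.py <<'E'
from h import *
x=np.array([.9968,.0802,0]);h=np.array([.622,.143,.104]);y=np.array([-.0802,.9968,0])
def pts(ph,r,yy,n=0):
    f=np.radians(ph);u=-np.cos(f)*x+np.array([0,0,np.sin(f)]);nn=np.sin(f)*x+np.array([0,0,np.cos(f)]);return h+r*u+yy*y+n*nn
im,i=grab("scene","sl");t,j=grab("top","tl")
for nm,I,c in(("scene",im,i),("top",t,j)):
    g=cv2.cvtColor(I,cv2.COLOR_BGR2GRAY)
    print(nm)
    for ph in range(80,125,5):
        print(ph,"edge",pix(c,[pts(ph,.15,.085),pts(ph,.15,-.085),pts(ph,.19,0)]).round(0).tolist())
# dark tab blob in top / scene
    m=(g<70).astype(np.uint8);a=pix(c,[pts(100,.17,0)])[0]
    for k in cv2.findContours(m,0,1)[0]:
        b=cv2.boundingRect(k)
        if cv2.contourArea(k)>12 and abs(b[0]+b[2]/2-a[0])<45 and abs(b[1]+b[3]/2-a[1])<45:print("dark",b,cv2.contourArea(k))
E
python3 lid.py; python3 -c "
from h import *;print(ctrl.read_state()['position'])"
```

```text
scene
80 edge [[207.0, 226.0], [233.0, 176.0], [222.0, 190.0]]
85 edge [[202.0, 225.0], [228.0, 175.0], [216.0, 187.0]]
90 edge [[197.0, 223.0], [223.0, 174.0], [209.0, 186.0]]
95 edge [[192.0, 222.0], [219.0, 173.0], [203.0, 184.0]]
100 edge [[187.0, 221.0], [214.0, 172.0], [197.0, 183.0]]
105 edge [[182.0, 220.0], [210.0, 172.0], [191.0, 183.0]]
110 edge [[177.0, 220.0], [205.0, 172.0], [185.0, 183.0]]
115 edge [[173.0, 220.0], [201.0, 172.0], [180.0, 183.0]]
120 edge [[169.0, 220.0], [198.0, 173.0], [175.0, 184.0]]
dark (193, 181, 11, 19) 113.0
dark (165, 124, 72, 59) 1813.0
top
80 edge [[154.0, 167.0], [213.0, 164.0], [181.0, 164.0]]
85 edge [[154.0, 162.0], [213.0, 159.0], [181.0, 158.0]]
90 edge [[154.0, 158.0], [213.0, 155.0], [181.0, 153.0]]
95 edge [[154.0, 153.0], [213.0, 150.0], [181.0, 147.0]]
100 edge [[154.0, 149.0], [212.0, 146.0], [181.0, 141.0]]
105 edge [[154.0, 145.0], [212.0, 142.0], [181.0, 136.0]]
110 edge [[154.0, 141.0], [212.0, 138.0], [181.0, 131.0]]
115 edge [[155.0, 138.0], [212.0, 135.0], [181.0, 127.0]]
120 edge [[155.0, 135.0], [212.0, 132.0], [182.0, 123.0]]
dark (223, 186, 8, 7) 28.0
dark (200, 170, 11, 14) 35.0
dark (160, 150, 63, 21) 200.0
dark (178, 140, 10, 9) 57.5
[ 0.4999 -0.1176  0.4037]
```

```bash
cat >> lid.py <<'E'
print("tab boxes")
for ph in range(86,114,3):
    P8=[pts(ph,r,yy,n) for r in(.15,.19) for yy in(-.012,.012) for n in(-.0065,.0065)]
    o=[]
    for c in(i,j):
        q=pix(c,P8);o.append((q.min(0).round(1).tolist(),q.max(0).round(1).tolist()))
    print(ph,o)
g=cv2.cvtColor(t,cv2.COLOR_BGR2GRAY);print(g[132:158,182].tolist());print(g[132:158,184].tolist())
g=cv2.cvtColor(im,cv2.COLOR_BGR2GRAY);print(g[186,184:212].tolist());print(g[190,184:212].tolist())
E
python3 lid.py | sed -n '/tab boxes/,$p'
```

```text
tab boxes
86 [([210.1, 182.9], [219.0, 202.1]), ([176.7, 154.7], [187.7, 162.1])]
89 [([206.2, 181.9], [216.1, 201.2]), ([176.6, 151.3], [187.6, 159.4])]
92 [([202.3, 181.1], [213.1, 200.4]), ([176.5, 147.9], [187.5, 156.7])]
95 [([198.5, 180.5], [210.2, 199.6]), ([176.5, 144.5], [187.4, 154.1])]
98 [([194.7, 180.0], [207.3, 199.1]), ([176.5, 141.3], [187.4, 151.5])]
101 [([191.1, 179.7], [204.5, 198.6]), ([176.5, 138.1], [187.4, 149.0])]
104 [([187.5, 179.5], [201.7, 198.2]), ([176.5, 135.1], [187.4, 146.5])]
107 [([184.1, 179.5], [198.9, 198.0]), ([176.6, 132.2], [187.5, 144.2])]
110 [([180.8, 179.5], [196.3, 197.9]), ([176.7, 129.4], [187.5, 141.9])]
113 [([177.6, 179.6], [193.7, 198.1]), ([176.8, 126.8], [187.6, 139.7])]
[149, 146, 151, 150, 149, 154, 151, 114, 65, 47, 49, 45, 38, 41, 38, 40, 37, 97, 96, 68, 60, 90, 104, 102, 104, 100]
[155, 155, 157, 154, 150, 148, 156, 109, 51, 45, 47, 42, 39, 42, 41, 40, 36, 77, 88, 63, 62, 92, 105, 101, 103, 101]
[75, 97, 187, 209, 207, 211, 211, 194, 153, 51, 25, 30, 36, 37, 28, 25, 26, 31, 59, 82, 94, 108, 111, 116, 110, 81, 75, 75]
[161, 217, 208, 207, 209, 202, 164, 145, 103, 101, 56, 18, 25, 25, 26, 24, 24, 24, 21, 51, 116, 116, 110, 78, 76, 76, 21, 35]
```

The lid is at about 100° in both views (the top tab box spans rows 139–149, the scene tab columns 193–204). I'll nudge the tab from the robot side by about 5° more, using the first contact force as reference.

>>> servo_tool --moves '[{"translation": [0.03, 0.06, 0], "dr": [0, 0, 0], "hand": 0}, {"translation": [0.05, 0.12, 0], "dr": [0, 0, 0], "hand": 0}, {"translation": [0.06, 0.18, 0], "dr": [0, 0, 0], "hand": 0}, {"translation": [0.08, 0.24, 0], "dr": [0, 0, 0], "hand": 0}, {"translation": [0.08, 0.258, -0.03], "dr": [0, 0, 0], "hand": 0}, {"translation": [0.08, 0.258, -0.08], "dr": [0, 0, 0], "hand": 0}, {"translation": [0.08, 0.258, -0.125], "dr": [0, 0, 0], "hand": 0}, {"translation": [0.08, 0.258, -0.125], "dr": [0, 0, 0], "hand": 0}, {"translation": [0.08, 0.258, -0.125], "dr": [0, 0, 0], "hand": 0}]'

```text
time_s: 53.92
position: [0.5825, 0.1457, 0.2807]
orientation: [0.109, -3.107, 0.009]
ft_force: [-0.6, 0.0, 1.9]
grip_width: -0.0003
finger_force: 0.0
```

>>> servo_tool --moves '[{"translation": [0.015, 0.001, 0], "dr": [0, 0, 0], "hand": 0}, {"translation": [0.03, 0.003, 0], "dr": [0, 0, 0], "hand": 0}, {"translation": [0.038, 0.004, 0], "dr": [0, 0, 0], "hand": 0}, {"translation": [0.043, 0.004, 0], "dr": [0, 0, 0], "hand": 0}, {"translation": [0.045, 0.004, 0], "dr": [0, 0, 0], "hand": 0}, {"translation": [0.045, 0.004, 0], "dr": [0, 0, 0], "hand": 0}]'

```text
time_s: 54.68
position: [0.6272, 0.1486, 0.2785]
orientation: [0.107, -3.105, 0.01]
ft_force: [0.2, -0.3, 0.5]
grip_width: -0.0001
finger_force: 0.0
```

>>> servo_tool --moves '[{"translation": [0.002, 0, 0], "dr": [0, 0, 0], "hand": 0}, {"translation": [0.004, 0, 0], "dr": [0, 0, 0], "hand": 0}, {"translation": [0.004, 0, 0], "dr": [0, 0, 0], "hand": 0}]'

```text
time_s: 55.05
position: [0.6313, 0.1486, 0.2784]
orientation: [0.107, -3.105, 0.01]
ft_force: [-0.1, 0.5, 0.7]
grip_width: 0.0
finger_force: 0.0
```

>>> servo_tool --moves '[{"translation": [0.002, 0, 0], "dr": [0, 0, 0], "hand": 0}, {"translation": [0.004, 0, 0], "dr": [0, 0, 0], "hand": 0}, {"translation": [0.004, 0, 0], "dr": [0, 0, 0], "hand": 0}]'

```text
time_s: 55.42
position: [0.6354, 0.1486, 0.2783]
orientation: [0.107, -3.105, 0.01]
ft_force: [0.3, 1.4, 0.5]
grip_width: 0.0003
finger_force: 0.0
```

>>> servo_tool --moves '[{"translation": [0.002, 0, 0], "dr": [0, 0, 0], "hand": 0}, {"translation": [0.004, 0, 0], "dr": [0, 0, 0], "hand": 0}, {"translation": [0.004, 0, 0], "dr": [0, 0, 0], "hand": 0}]'

```text
time_s: 55.8
position: [0.6391, 0.1488, 0.278]
orientation: [0.108, -3.104, 0.01]
ft_force: [-2.0, 0.4, -1.3]
grip_width: 0.0003
finger_force: 1.2
```

>>> servo_tool --moves '[{"translation": [0.002, 0, 0], "dr": [0, 0, 0], "hand": 0}, {"translation": [0.005, 0, -0.001], "dr": [0, 0, 0], "hand": 0}, {"translation": [0.008, 0.001, -0.002], "dr": [0, 0, 0], "hand": 0}, {"translation": [0.0105, 0.001, -0.002], "dr": [0, 0, 0], "hand": 0}, {"translation": [0.0105, 0.001, -0.002], "dr": [0, 0, 0], "hand": 0}]'

```text
time_s: 56.42
position: [0.6501, 0.1495, 0.2763]
orientation: [0.107, -3.106, 0.01]
ft_force: [-1.8, -0.7, 0.2]
grip_width: -0.0001
finger_force: 0.5
```

>>> servo_tool --moves '[{"translation": [-0.015, 0, 0], "dr": [0, 0, 0], "hand": 0}, {"translation": [-0.05, -0.0, 0], "dr": [0, 0, 0], "hand": 0}, {"translation": [-0.08, -0.02, 0.05], "dr": [0, 0, 0], "hand": 0}, {"translation": [-0.1, -0.06, 0.1], "dr": [0, 0, 0], "hand": 0}, {"translation": [-0.12, -0.12, 0.13], "dr": [0, 0, 0], "hand": 0}, {"translation": [-0.14, -0.18, 0.13], "dr": [0, 0, 0], "hand": 0}, {"translation": [-0.15, -0.24, 0.13], "dr": [0, 0, 0], "hand": 0}, {"translation": [-0.16, -0.3, 0.13], "dr": [0, 0, 0], "hand": 0}, {"translation": [-0.16, -0.3, 0.13], "dr": [0, 0, 0], "hand": 0}]'

```text
time_s: 57.55
position: [0.489, -0.1541, 0.4067]
orientation: [0.099, -3.106, 0.012]
ft_force: [0.6, 0.5, -0.4]
grip_width: 0.0
finger_force: 0.0
```

```bash
python3 lid.py | grep -E "dark|^1|tab|^\[" | tail -22; python3 - <<'E'
from h import *
s=ctrl.read_state();print(s["position"])
t=cv2.imread("pics/tl.png");j=imaging.camera_info("top");hsv=cv2.cvtColor(t,cv2.COLOR_BGR2HSV)
print("tape",rects(cv2.inRange(hsv,(20,150,130),(35,255,255)),j,.064))
E
```

```text
115 edge [[173.0, 220.0], [201.0, 172.0], [180.0, 183.0]]
120 edge [[169.0, 220.0], [198.0, 173.0], [175.0, 184.0]]
dark (189, 179, 36, 71) 1219.5
dark (165, 124, 72, 75) 1914.5
100 edge [[154.0, 149.0], [212.0, 146.0], [181.0, 141.0]]
105 edge [[154.0, 145.0], [212.0, 142.0], [181.0, 136.0]]
110 edge [[154.0, 141.0], [212.0, 138.0], [181.0, 131.0]]
115 edge [[155.0, 138.0], [212.0, 135.0], [181.0, 127.0]]
120 edge [[155.0, 135.0], [212.0, 132.0], [182.0, 123.0]]
dark (215, 163, 8, 8) 25.5
dark (160, 147, 53, 21) 78.5
dark (178, 135, 10, 10) 62.5
tab boxes
101 [([191.1, 179.7], [204.5, 198.6]), ([176.5, 138.1], [187.4, 149.0])]
104 [([187.5, 179.5], [201.7, 198.2]), ([176.5, 135.1], [187.4, 146.5])]
107 [([184.1, 179.5], [198.9, 198.0]), ([176.6, 132.2], [187.5, 144.2])]
110 [([180.8, 179.5], [196.3, 197.9]), ([176.7, 129.4], [187.5, 141.9])]
113 [([177.6, 179.6], [193.7, 198.1]), ([176.8, 126.8], [187.6, 139.7])]
[150, 154, 120, 62, 43, 52, 43, 45, 45, 38, 39, 36, 31, 104, 100, 82, 56, 58, 101, 112, 111, 110, 109, 114, 109, 114]
[161, 163, 111, 45, 34, 48, 47, 44, 38, 40, 40, 40, 33, 97, 101, 87, 60, 85, 109, 112, 111, 115, 107, 114, 111, 111]
[77, 99, 186, 165, 20, 27, 36, 40, 28, 30, 27, 26, 38, 66, 76, 78, 108, 108, 110, 114, 56, 79, 81, 65, 20, 34, 83, 109]
[162, 218, 211, 213, 211, 6, 19, 24, 30, 28, 27, 25, 25, 28, 35, 77, 119, 116, 88, 81, 80, 51, 21, 48, 113, 106, 105, 105]
[ 0.4898 -0.1513  0.4066]
tape [(0.5063, 0.355, 63.6, 44.6, 0.5, array([126., 202.]))]
```

Both views now give 104–106°. The tape is upright and clear, the drawer is shut and the hand is free. Handing in.

```bash
python3 -c "
from station import ctrl
print(ctrl.finish_job())"
```

```text
the job is handed in; nothing more can be done
None
```

The job is handed in at about 58 s: the tape measure is on the desk clear of the tester, all three packs stand brass-end up in the bays, the drawer is shut, and the lid stands at about 105° (104–106° measured), after the tab slipped from the grip near 100° and I pushed it the rest of the way.

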